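# Jam the locknut of a swivel bearing while a spanner holds its collar

### The arm

A 6-joint arm with a two-finger parallel gripper is mounted at the origin on the work surface. World frame = base frame: x ahead of the robot, y to its left, z up, the work surface at z = 0. Lengths are in m, angles in degrees, forces in N, time in s.
With the tool pointing down it reaches from about 0.4 to 0.825 m from the base axis. Payload 7 kg.
Tool frame: the origin (TCP) lies at the very end of the fingers, on their centre line; the grasp point (between the pads) lies 19 mm behind it (r.grasp_offset is the z of the grasp point in the tool frame, in m); z points along the fingers, y is the direction in which the jaws open and shut (so a half turn about z gives the same grasp; the last joint's range is limited). The gripper opens to 88 mm and grips with 3 to 60 N. Pads are 19 mm wide; open, the fingers measure 130 mm over their backs; the gripper's body (78 mm by 193 mm) begins 47 mm behind the grasp point.
Start: joints at [-56.087, 20.546, 0.682, 0, -70.136, -16.507], TCP at [0.202, -0.644, 0.227] pointing down, gripper open.
Joint ranges: [-176.03, 176.03], [-82.01, 121.73], [-58.28, 71.71], [-173.87, 95.51], [-174.79, -0.11], [-173.66, 173.66]. Speed limits (degrees/s): [136.94, 136.94, 172.46, 180, 180, 180].

### API

Orientations are given as [roll, pitch, yaw] about the fixed x, y, z axes, in that order (R = Rz(yaw) Ry(pitch) Rx(roll)).
In Python, from plant import r, capture, calibration, order gives the robot as it stands.
- The arm moves only by the tool servo_tool, never from a script. Its arguments are lists of equal length, an entry for each row: "grip": the closure, from -1 (fully open) to 1 (shut), so that 0 is half open; "translation": the shift along the tool's x, y, z in m, a list of three; "turn": the turn about the tool's z in rad. A call has 1 to 10 rows; each row is the pose to reach, as a shift and turn from the pose commanded when the call began, along the tool's axes at that moment; what a row does not reach only later rows make up. A row lasts 1/12 s, in which the tool goes at most 41.7 mm and 7.16 degrees, less where a joint would pass 70% of its speed; a pose out of reach is approached as far as the arm can. A call with a gripper value outside its range is refused whole. The fingers move at their own pace and stop on an object; "newtons" is the grip in N (left out, the last holds). Time passes only in rows, so rows that repeat a pose let the fingers close. It gives the time, the measured TCP pose, the force and the opening at its end, in the units of the state.
- r.get_state(): the state, without advancing time (a new reading comes with each control period).
- capture(name): name is "scene" or "side" or "wrist"; returns (picture, depth): 400x640x3 uint8, blue, green, red; 400x640 float32, m along the optical axis (not along the pixel's ray), 0 where there is no reading.
- calibration(name): a dict with "fx", "fy", "cx", "cy" (pixels), "view" (4x4, takes a point from world to camera coordinates). Camera axes: x right, y up, looking along -z (the intrinsics and any distortion apply to the point x, -y, -z); pixel columns grow to the right and rows downward; lengths in m; the calibration is good to about 2 mm. A picture is of the moment at which its call begins: read the wrist's pose just before it. calibration takes no time and is no camera call; for the wrist camera it gives the pose at the moment of the call.
- order.close_job(): hands the job in, once; it reports no verdict.
The state is a dict: "time_s": time; "joints": joint angles; "qd": joint speeds; "joint_torque": joint torques, N m; "tcp_pos": TCP position; "eef_rot": TCP orientation; "contact_force": force on the tool from outside, world axes, zero at the start; "moment": the same for the moment, N m; "gripper_width": finger opening in m.
Only numpy, scipy, OpenCV 4.12 (cv2) and the standard library are available. Lean on these libraries where they do the work, as an engineer would, in place of code of your own. Each camera call takes 0.05 s, during which the arm holds its last target.

### The job

Tighten the swivel bearing's winged locknut without losing the setting of the collar beneath it. Slide the spanner that fits onto the collar's two flats so that its handle lies on the support block, where the stop post will hold it against clockwise drag, and let go; then turn the locknut clockwise (seen from above) until it is fully tight. The collar must not turn beyond the little slack until the handle meets the post; leave the spanner on the flats and everything else where it is.

Things in the scene. Friction and masses are not known exactly. Their poses are not given: they have to be found in the camera images.
- spanner: the larger steel open-ended spanner, 197 mm long, 12 mm thick, about 400 g; loose, lying flat on the table. Origin on its underside below the middle of its handle (its balance point, where to grip it); x points along the handle to the open jaw, z up. Both faces are alike
- spanner_grip (a point): centre of the larger spanner's handle, half-way up its thickness, at its balance point; axes as spanner. The handle is 22 mm wide, flat-sided, and runs from 111 mm behind this point (-x) to 32 mm ahead of it; the head is 60 mm wide
- spanner_jaw (a point): centre of the larger spanner's jaw, 68 mm ahead (+x) of spanner_grip, half-way up its thickness. The jaw is 34 mm wide between its parallel faces, open towards +x with slightly flared tips that end 19 mm ahead of this point; the throat's bottom is 20 mm behind it
- swivel: grey cast bearing base bolted to the table; origin on its axis, at the table; z up, its plate runs out to its own -y. Round flange 112 mm across and 12 mm high, round housing 68 mm across whose flat top (the shoulder) is 36 mm above the table. A steel support block, 76 mm along x and 36 mm along y, also 36 mm high, is centred 158 mm out from the axis along -y; a 10 mm high plate joins them. A spanner on the collar lies level on shoulder and block
- stop_post (a point): the upright steel stop post standing on the support block: 12 mm across, its top 64 mm above the table; this point is on its axis, 50 mm above the table, at x = -25 mm, y = -158 mm of swivel. The handle must lie on its +x side, where clockwise drag brings it against the post
- collar (a joint): turn of the collar on the base in rad, counter-clockwise from above positive; 0 when its flats run along the base's y. It turns easily (0.03 N m) and without end
- collar_flats (a point): on the axis, 42 mm above the table, where the middle of the spanner's thickness comes to lie when its jaw rests on the shoulder. The collar is a steel block 31 mm across its two flats (along x of this point) and 36 mm long along the flats (y of this point), from 36 to 56 mm above the table, so the jaw slides on horizontally along +y between the shoulder and the nut (the nut's underside is 58 mm above the table). Turns with the collar
- collar_corner (a point): one upper corner of the collar block, 24 mm from the axis; it shows whether the collar has turned
- locknut (a joint): turn of the locknut relative to the collar in rad, clockwise from above positive; it comes up hard at 1.4 (tight). It starts at 0.1 to 0.6. It drags at 0.14 N m, so that without a held collar the nut just carries the collar round with it
- locknut_bar (a point): centre of the winged steel locknut's bar, on the axis 80 mm above the table. The bar is 66 mm long (x of this point), 14 mm thick (y), 32 mm high, from 63 to 95 mm above the table, to be pinched across its thickness; a 13 mm stud end shows 7 mm above it. Below is a hub 42 mm across, down to 58 mm above the table
- small_spanner: a smaller spanner of the same shape, 140 mm long, with a 21 mm jaw: it does not fit the collar; leave it. Origin on its underside at mid handle, x to its jaw. Either spanner may lie in either place
- small_spanner_grip (a point): centre of the smaller spanner's handle, 5 mm above its underside
- screwdriver_grip (a point): handle of a screwdriver lying on the table, a bystander
- mug_rim (a point): centre of the mouth of a white mug, 80 mm across and 90 mm high, a bystander
- oil_bottle: grey bottle, 60 mm across and 120 mm high, a bystander; origin under it
- grease_jar: amber jar with black lid, 70 mm across and 60 mm high, a bystander; origin under it
- bearing_ring: loose steel bearing ring lying flat, 70 mm across and 16 mm high, a bystander; origin under its centre
Mind the look-alikes: they are no part of the job. What is meant by the swivel is not green, and is the larger of those in its own colour. What is shaped like the spanner but brown or turquoise is not meant.

How it is judged:
By the outcome, as a careful person would: the job done as asked, in the order asked, and still so for the second after the job is handed in, with the robot touching nothing.
It also fails if it takes over 61 s, if anything falls off the work surface, if the arm or the gripper's body presses on something with over 40 N, if the wrist force passes 120 N, or if a joint passes its speed limit or range.

## Working session

There is one attempt and no reset: what is moved stays moved. The work goes in short steps, Python scripts to look and compute and a tool call to move; the robot and the scene stay as the last step left them, time stands still between calls to the robot, and variables do not carry over. Pictures are saved under pics/ and viewed, and the job is handed in when it is done.

Besides the shell and the picture viewer there is one more tool, called in YAML: its name, and indented under it one key for each argument. servo_tool: Moves the arm, as the interface text tells. Its arguments: {"type":"object","properties":{"grip":{"type":"array","items":{"type":"number"}},"translation":{"type":"array","items":{"type":"array","items":{"type":"number"}}},"turn":{"type":"array","items":{"type":"number"}},"newtons":{"type":"number"}},"required":["grip","translation","turn"]}

```bash
ls; mkdir -p pics; python3 - <<'E'
from plant import r,capture,calibration
import cv2,numpy as np
print(r.get_state())
for n in ["scene","side","wrist"]:
    c=calibration(n)
    print(n,c)
    p,d=capture(n); cv2.imwrite(f"pics/{n}0.png",p); np.savez(f"{n}0.npz",p=p,d=d,**{k:c[k] for k in ["fx","fy","cx","cy","view"]})
E
```

```text
pics
{'time_s': 0.0, 'joints': array([-5.60862351e+01,  2.05923874e+01,  6.33440534e-01, -1.95633762e-02,
       -7.01344006e+01, -1.65067174e+01]), 'qd': array([ 0.11235959, -0.04715133,  0.1038753 , -0.03765061,  0.00806957,
        0.06903793]), 'joint_torque': array([-1.22120608e-03, -5.82712984e+01,  2.93060410e+01,  6.99737281e+00,
        6.74759751e-03, -2.09636501e-04]), 'tcp_pos': array([ 0.20175831, -0.64363647,  0.22561114]), 'eef_rot': array([ 1.79905274e+02, -8.89240068e-03, -1.62599608e+02]), 'contact_force': array([0.68345453, 0.6538204 , 0.20531079]), 'moment': array([ 0.01976012, -0.04186319,  0.02463288]), 'gripper_width': 0.08782749675034648}
scene {'fx': 415.09339352711714, 'fy': 415.09339352711714, 'cx': 328.78666764148034, 'cy': 193.17023437327015, 'view': array([[ 6.79473426e-01,  7.33699952e-01, -4.93675105e-04,
        -3.68565427e-01],
       [-4.61547577e-01,  4.27958226e-01,  7.77062154e-01,
         1.71680637e-01],
       [ 5.70341738e-01, -5.27765229e-01,  6.29423677e-01,
        -1.66494334e+00],
       [ 0.00000000e+00,  0.00000000e+00,  0.00000000e+00,
         1.00000000e+00]])}
side {'fx': 404.3474406875863, 'fy': 404.3474406875863, 'cx': 312.36883697527384, 'cy': 200.8005837590368, 'view': array([[-0.99621212, -0.08451742, -0.02045059,  0.53287426],
       [ 0.04861511, -0.73632824,  0.67487576, -0.07191586],
       [-0.0720971 ,  0.6713252 ,  0.73764794, -1.36167692],
       [ 0.        ,  0.        ,  0.        ,  1.        ]])}
wrist {'fx': 358.79466132334153, 'fy': 358.79466132334153, 'cx': 316.1982711224721, 'cy': 203.1570984859019, 'view': array([[-0.29911268,  0.95421217,  0.0032774 ,  0.67300263],
       [-0.92548803, -0.28926877, -0.24453117,  0.03074904],
       [-0.23238657, -0.07617556,  0.96963589, -0.38968441],
       [ 0.        ,  0.        ,  0.        ,  1.        ]])}
```

View pics/scene0.png

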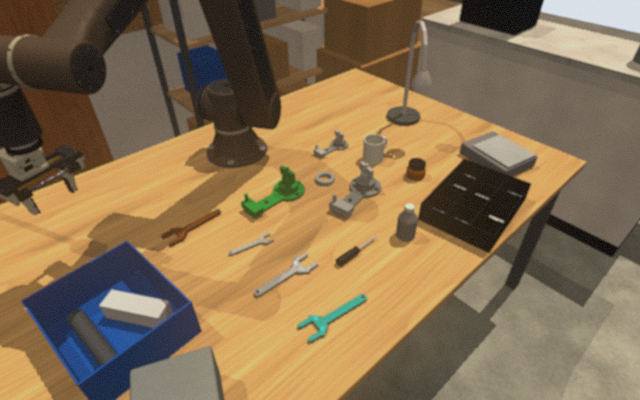

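View pics/side0.png

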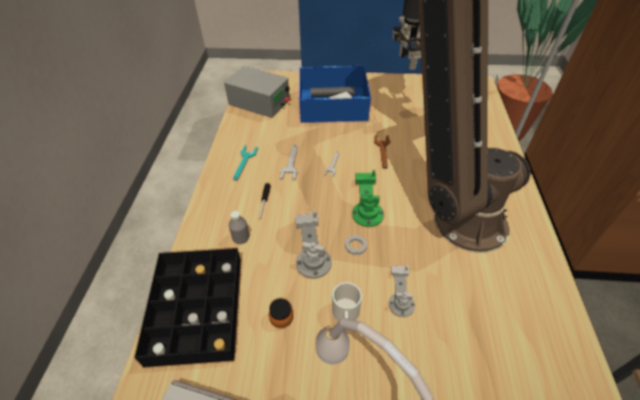

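View pics/wrist0.png

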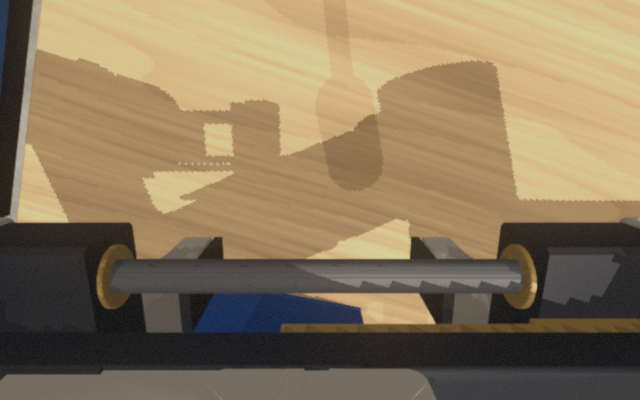

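```bash
cat > h.py <<'E'
import numpy as np,cv2
def cloud(p,d,fx,fy,cx,cy,view):
    v,u=np.mgrid[0:d.shape[0],0:d.shape[1]]
    X=np.stack([(u-cx)/fx*d,-(v-cy)/fy*d,-d],-1)
    V=np.asarray(view); return (X-V[:3,3])@V[:3,:3]
def load(f):
    z=np.load(f); return z['p'],z['d'],cloud(z['p'],z['d'],z['fx'],z['fy'],z['cx'],z['cy'],z['view']),z
def proj(P,z):
    V=z['view'];c=np.asarray(P)@V[:3,:3].T+V[:3,3]
    return np.stack([z['cx']+z['fx']*c[...,0]/-c[...,2],z['cy']-z['fy']*c[...,1]/-c[...,2]],-1)
def grab(n,tag):
    from plant import r,capture,calibration
    c=calibration(n);p,d=capture(n);cv2.imwrite(f"pics/{n}{tag}.png",p)
    np.savez(f"{n}{tag}.npz",p=p,d=d,**{k:c[k] for k in ["fx","fy","cx","cy","view"]})
def ortho(W,p,d,x0,x1,y0,y1,res,zmin=-1,zmax=.3):
    # image: col = x, row = -y
    h=int((y1-y0)/res);w=int((x1-x0)/res);im=np.zeros((h,w,3),np.uint8);zz=np.full((h,w),-9.)
    m=(d>0)&(W[...,2]>zmin)&(W[...,2]<zmax);Q=W[m];C=p[m]
    o=np.argsort(Q[:,2]);Q=Q[o];C=C[o]
    c=((Q[:,0]-x0)/res).astype(int);r=((y1-Q[:,1])/res).astype(int)
    k=(c>=0)&(c<w)&(r>=0)&(r<h);im[r[k],c[k]]=C[k];zz[r[k],c[k]]=Q[k,2]
    return im,zz
E
python3 - <<'E'
from h import *
for n,pts in dict(side=[(289,162),(281,175),(295,150),(313,262),(308,213),(333,163),(402,300)],scene=[(285,275),(310,265),(258,292),(365,185),(345,208),(250,244)]).items():
    p,d,W,z=load(n+"0.npz")
    for u,v in pts: print(n,u,v,W[v,u].round(3))
E
```

```text
side 289 162 [ 0.646 -0.247  0.013]
side 281 175 [ 0.667 -0.173  0.013]
side 295 150 [ 0.632 -0.323  0.01 ]
side 313 262 [0.514 0.22  0.035]
side 308 213 [ 0.55  -0.003  0.001]
side 333 163 [ 0.476 -0.256  0.009]
side 402 300 [0.256 0.335 0.047]
scene 285 275 [ 0.644 -0.26   0.013]
scene 310 265 [ 0.664 -0.185  0.012]
scene 258 292 [ 0.64  -0.348  0.012]
scene 365 185 [0.538 0.173 0.039]
scene 345 208 [0.577 0.039 0.039]
scene 250 244 [ 0.476 -0.262  0.009]
```

```bash
python3 - <<'E'
from h import *
from scipy.spatial.transform import Rotation as R
z=np.load("wrist0.npz");V=z['view'];c=-V[:3,:3].T@V[:3,3]
T=R.from_euler('xyz',[180,0,-162.6],degrees=True).as_matrix()
print(c, T.T@(c-[0.2018,-.6436,.2256]), T.T@(-V[2,:3]), T.T@V[0,:3], T)
for n in["side","scene"]:
    p,d,W,z=load(n+"0.npz")
    im,zz=ortho(W,p,d,.3,.8,-.45,.35,.003,.004,.2)
    im=cv2.resize(im,None,fx=3,fy=3,interpolation=0); cv2.imwrite(f"pics/o_{n}.png",im[:, :] if 0 else cv2.resize(im,None,fx=.7,fy=.7))
# spanner fit
for n in["side","scene"]:
    p,d,W,z=load(n+"0.npz")
    m=(d>0)&(W[...,2]>.006)&(W[...,2]<.03)&(abs(W[...,0]-.65)<.06)&(abs(W[...,1]+.25)<.13)
    Q=W[m]; mu=Q.mean(0);u,s,vt=np.linalg.svd((Q-mu)[:,:2],full_matrices=False);print(n,len(Q),mu,vt[0],s)
    t=(Q-mu)[:,:2]@vt[0]; print(t.min(),t.max(),Q[:,2].max())
E
```

```text
[ 0.13920407 -0.66297699  0.38316539] [ 0.06552607  0.00022843 -0.15756539] [-0.24453223  0.00319673  0.96963589] [ 7.70221866e-05  9.99994626e-01 -3.27739531e-03] [[-9.54240329e-01 -2.99040792e-01 -3.66219349e-17]
 [-2.99040792e-01  9.54240329e-01  1.16860736e-16]
 [ 0.00000000e+00  1.22464680e-16 -1.00000000e+00]]
side 257 [ 0.64128265 -0.24389493  0.01127615] [0.07760711 0.99698402] [0.91241044 0.25478633]
-0.11762016354941271 0.12847855100394256 0.026116838970670467
scene 613 [ 0.64505947 -0.25447378  0.01212014] [-0.07350236 -0.99729504] [1.43685019 0.38411124]
-0.13637554047640957 0.10644866336704492 0.024658088177994957
```

```bash
python3 - <<'E'
import cv2,numpy as np
a=[cv2.imread(f"pics/o_{n}.png") for n in("side","scene")]
im=np.hstack(a);print(im.shape);cv2.imwrite("pics/o.png",im)
E
```

```text
(559, 698, 3)
```

View pics/o.png

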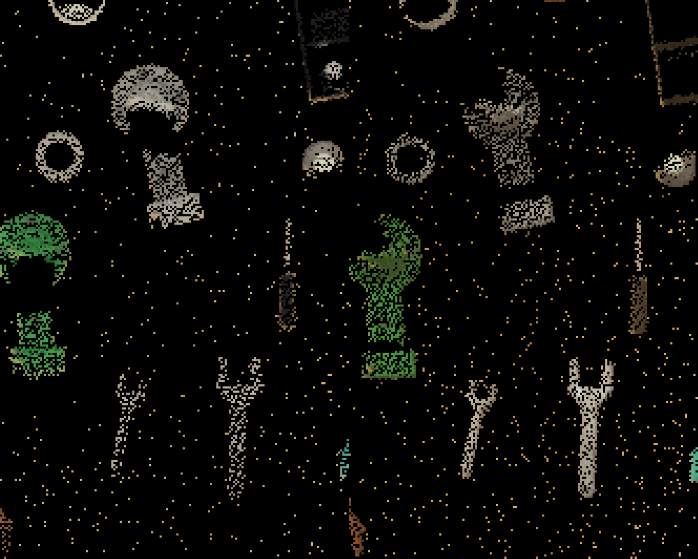

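servo_tool:
  grip: [-1, -1, -1, -1, -1, -1, -1, -1, -1, -1]
  translation:
    - [-0.035, 0.02, -0.003]
    - [-0.07, 0.041, -0.007]
    - [-0.106, 0.062, -0.01]
    - [-0.141, 0.083, -0.014]
    - [-0.176, 0.103, -0.017]
    - [-0.211, 0.124, -0.02]
    - [-0.246, 0.145, -0.024]
    - [-0.282, 0.166, -0.027]
    - [-0.317, 0.186, -0.031]
    - [-0.352, 0.207, -0.034]
  turn: [-0.12, -0.24, -0.36, -0.48, -0.6, -0.72, -0.84, -0.96, -1.08, -1.197]

```text
time_s: 0.98
tcp_pos: [0.4769, -0.3395, 0.2609]
eef_rot: [-180.0, -0.0, -93.7]
contact_force: [0.8, -0.3, -0.6]
gripper_width: 0.0875
```

servo_tool:
  grip: [-1, -1, -1, -1, -1, -1, -1, -1]
  translation:
    - [-0.03, -0.024, -0.004]
    - [-0.06, -0.048, -0.007]
    - [-0.09, -0.072, -0.01]
    - [-0.12, -0.096, -0.015]
    - [-0.15, -0.12, -0.02]
    - [-0.18, -0.144, -0.02]
    - [-0.19, -0.15, -0.02]
    - [-0.19, -0.15, -0.02]
  turn: [0, 0, 0, 0, 0, 0, 0, 0]

```text
time_s: 1.65
tcp_pos: [0.6404, -0.1594, 0.2792]
eef_rot: [179.9, 0.0, -93.8]
contact_force: [-0.8, -0.2, -0.5]
gripper_width: 0.0876
```

```bash
python3 - <<'E'
from h import *
grab("wrist","1")
from plant import r
s=r.get_state();print(s['tcp_pos'],s['eef_rot'],s['joints'])
E
```

```text
[ 0.63929489 -0.16072358  0.27945982] [ 1.79904070e+02  4.01614652e-03 -9.38807691e+01] [ 2.79445751e+00  1.76223556e+01  3.30847957e+00 -1.56184465e-02
 -7.57809374e+01 -6.67137436e+00]
```

View pics/wrist1.png

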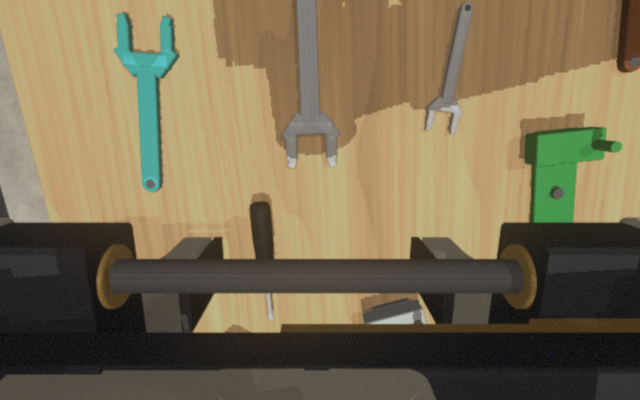

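```bash
python3 - <<'E'
from h import *
p,d,W,z=load("wrist1.npz")
m=(d>0)&(W[...,2]>.005)&(W[...,2]<.022);v,u=np.mgrid[:400,:640];m&=(u>270)&(u<350)&(v<175)
print(m.sum(),np.median(W[m][:,2]))
# table height check
print(np.median(W[60:170,230:270,2]),np.median(W[60:170,360:410,2]))
Q=W[m]; top=Q[Q[:,2]>.0095]
Q=top
# handle edges: points with y<-.22
h=Q[Q[:,1]<-.225]
# per-y bins left/right
ys=np.arange(h[:,1].min()+.003,-.225,.004);C=[]
for y in ys:
    b=h[abs(h[:,1]-y)<.002]
    if len(b)>3: C.append((y,(b[:,0].min()+b[:,0].max())/2,np.ptp(b[:,0])))
C=np.array(C);print(C.round(4)[::3]);f=np.polyfit(C[:,0],C[:,1],1);print(f,np.degrees(np.arctan2(1,f[0])))
dirv=np.array([f[0],1]);dirv/=np.hypot(*dirv)
t=Q[:,:2]@dirv;n=Q[:,:2]@np.array([-dirv[1],dirv[0]])
print("tip along",np.percentile(t,[99,99.5,100]))
for a in np.arange(t.max()-.06,t.max(),.004):
    b=n[abs(t-a)<.002];print(round(a,4),len(b),(b.min()+b.max())/2,np.ptp(b))
cv2.imwrite("pics/crop1.png",cv2.resize(p[0:180,260:360],None,fx=3.3,fy=3.3,interpolation=2))
E
```

```text
3912 0.011274490857747458
-0.000683141157359199 -0.0004942223654594226
[[-0.3386  0.6378  0.0206]
 [-0.3266  0.6387  0.0209]
 [-0.3146  0.639   0.022 ]
 [-0.3026  0.6394  0.0211]
 [-0.2906  0.6402  0.021 ]
 [-0.2786  0.64    0.0213]
 [-0.2666  0.6408  0.0214]
 [-0.2546  0.6411  0.0205]
 [-0.2426  0.6415  0.0217]
 [-0.2306  0.6417  0.0208]]
[0.03346274 0.64951746] 88.08344128097835
tip along [-0.14228748 -0.14097626 -0.13861613]
-0.1986 118 -0.6495039205167644 0.03930211254883176
-0.1946 134 -0.6484598731230147 0.046255045242047266
-0.1906 160 -0.6492208917304116 0.05229690193137049
-0.1866 167 -0.6494171143162037 0.05943714994579363
-0.1826 190 -0.6495289912552226 0.06426112465005795
-0.1786 175 -0.6490712432347034 0.06787805132587443
-0.1746 89 -0.6491525300930727 0.06567025693568984
-0.1706 72 -0.6493387797918613 0.05874244013765406
-0.1666 73 -0.649510363107008 0.05883022666719706
-0.1626 71 -0.6496152791599644 0.05900573759434358
-0.1586 69 -0.649241364492703 0.05806976563132893
-0.1546 74 -0.64928376648401 0.05808145115819485
-0.1506 64 -0.6495019036658649 0.058233387678379156
-0.1466 59 -0.6496676080401169 0.056144179887240964
-0.1426 58 -0.649204144997088 0.05735397326226899
```

View pics/crop1.png

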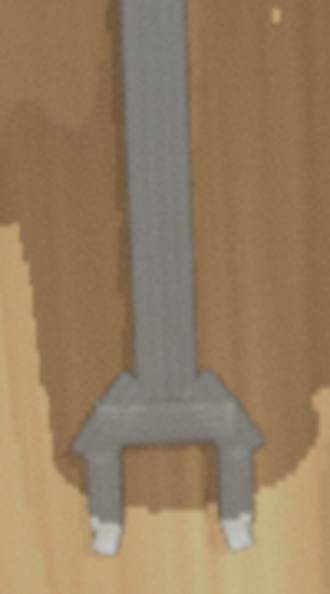

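servo_tool:
  grip: [-1, -1, -1, -1, -1, -1, -1, -1, -1, -1]
  translation:
    - [0.02, -0.002, 0.03]
    - [0.04, -0.004, 0.06]
    - [0.06, -0.006, 0.09]
    - [0.08, -0.008, 0.12]
    - [0.0856, -0.008, 0.15]
    - [0.0856, -0.008, 0.18]
    - [0.0856, -0.008, 0.21]
    - [0.0856, -0.008, 0.235]
    - [0.0856, -0.008, 0.25]
    - [0.0856, -0.008, 0.255]
  turn: [-0.034, -0.034, -0.034, -0.034, -0.034, -0.034, -0.034, -0.034, -0.034, -0.034]

```text
time_s: 2.53
tcp_pos: [0.6377, -0.2489, 0.0223]
eef_rot: [179.7, 0.0, -92.2]
contact_force: [-0.2, 1.0, -0.8]
gripper_width: 0.0879
```

```bash
python3 - <<'E'
from h import *
grab("wrist","2")
from plant import r
s=r.get_state();print(s['tcp_pos'],s['eef_rot'],s['contact_force'])
E
```

```text
[ 0.6383586  -0.24891929  0.022962  ] [ 1.79749773e+02  2.81241664e-02 -9.21454359e+01] [ 0.40492346  0.11921251 -0.74986407]
```

View pics/wrist2.png

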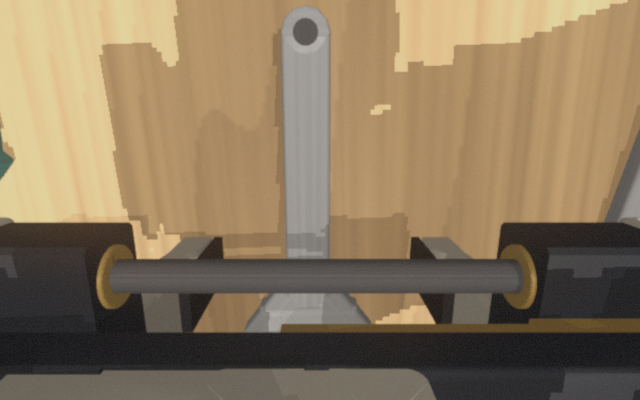

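```bash
python3 - <<'E'
from h import *
p,d,W,z=load("wrist2.npz")
v,u=np.mgrid[:400,:640];m=(d>0)&(u>270)&(u<345)&(v<235)&(W[...,2]>.008)&(W[...,2]<.02)
Q=W[m];print(m.sum(),np.median(Q[:,2]),Q[:,1].min())
C=[]
for y in np.arange(-.34,-.27,.004):
    b=Q[abs(Q[:,1]-y)<.002];
    if len(b)>5:C.append((y,(b[:,0].min()+b[:,0].max())/2,np.ptp(b[:,0])))
C=np.array(C);f=np.polyfit(C[:,0],C[:,1],1);print(C[::4].round(4),f,np.polyval(f,-.2466),np.degrees(np.arctan2(1,f[0])))
print(np.percentile(Q[:,1],[0,.1,.5,1]))
E
```

```text
10511 0.01128611238669348 -0.35809473638115036
[[-0.34    0.6387  0.0219]
 [-0.324   0.6392  0.022 ]
 [-0.308   0.6397  0.022 ]
 [-0.292   0.6404  0.0215]
 [-0.276   0.6409  0.0216]] [0.03473314 0.65042626] 0.6418610676734443 88.01073745260761
[-0.35809474 -0.35750116 -0.3565487  -0.35581633]
```

servo_tool:
  grip: [-1, -1, -1, 0.5, 1, 1, 1, 1, 1, 1]
  translation:
    - [-0.002, -0.0034, 0.01]
    - [-0.002, -0.0034, 0.019]
    - [-0.002, -0.0034, 0.02]
    - [-0.002, -0.0034, 0.02]
    - [-0.002, -0.0034, 0.02]
    - [-0.002, -0.0034, 0.02]
    - [-0.002, -0.0034, 0.02]
    - [-0.002, -0.0034, 0.02]
    - [-0.002, -0.0034, 0.02]
    - [-0.002, -0.0034, 0.02]
  turn: [0, 0, 0, 0, 0, 0, 0, 0, 0, 0]
  newtons: 45

```text
time_s: 3.42
tcp_pos: [0.6443, -0.2463, 0.0058]
eef_rot: [-180.0, -0.0, -92.1]
contact_force: [0.2, 0.2, -0.4]
gripper_width: 0.0469
```

servo_tool:
  grip: [0, 0, 1, 1, 1, 1, 1, 1, 1, 1]
  translation:
    - [0, 0, 0.001]
    - [0, 0, 0.002]
    - [0, 0, 0.003]
    - [0, 0, 0.003]
    - [0, 0, 0.003]
    - [0, 0, 0.003]
    - [0, 0, 0.003]
    - [0, 0, 0.003]
    - [0, 0, 0.003]
    - [0, 0, 0.003]
  turn: [0, 0, 0, 0, 0, 0, 0, 0, 0, 0]
  newtons: 45

```text
time_s: 4.25
tcp_pos: [0.6435, -0.2463, 0.0024]
eef_rot: [179.9, 0.0, -92.1]
contact_force: [-4.1, -0.0, 1.4]
gripper_width: 0.0212
```

servo_tool:
  grip: [1, 1, 1, 1, 1, 1, 1, 1, 1, 1]
  translation:
    - [0, 0, -0.01]
    - [0, 0, -0.03]
    - [0, 0, -0.06]
    - [0, 0, -0.09]
    - [-0.02, 0, -0.12]
    - [-0.05, 0, -0.15]
    - [-0.08, 0.005, -0.18]
    - [-0.11, 0.005, -0.2]
    - [-0.145, 0.01, -0.22]
    - [-0.18, 0.01, -0.23]
  turn: [0, 0, 0, 0, 0, 0, 0, 0, 0, 0]

```text
time_s: 5.08
tcp_pos: [0.6413, -0.0646, 0.2365]
eef_rot: [-179.7, 0.1, -92.1]
contact_force: [1.5, -0.4, -3.3]
gripper_width: 0.0217
```

servo_tool:
  grip: [1, 1, 1, 1, 1, 1, 1, 1, 1, 1]
  translation:
    - [-0.03, 0.003, 0]
    - [-0.065, 0.006, 0]
    - [-0.1, 0.009, 0]
    - [-0.135, 0.012, 0]
    - [-0.17, 0.015, 0]
    - [-0.205, 0.02, 0]
    - [-0.24, 0.022, 0]
    - [-0.275, 0.025, 0]
    - [-0.305, 0.028, 0]
    - [-0.31, 0.028, 0]
  turn: [0, 0, 0, 0, 0, 0, 0, 0, 0, 0]

```text
time_s: 5.92
tcp_pos: [0.6235, 0.2499, 0.2325]
eef_rot: [-180.0, 0.1, -91.9]
contact_force: [0.3, -0.5, -4.9]
gripper_width: 0.0212
```

servo_tool:
  grip: [1, 1]
  translation:
    - [0, 0, 0]
    - [0, 0, 0]
  turn: [0, 0]

```text
time_s: 6.08
tcp_pos: [0.6237, 0.2453, 0.2325]
eef_rot: [180.0, 0.0, -92.0]
contact_force: [0.1, -0.9, -4.2]
gripper_width: 0.0213
```

```bash
python3 - <<'E'
from h import *
grab("wrist","3")
from plant import r
s=r.get_state();print(s['tcp_pos'],s['eef_rot'],s['contact_force'],s['gripper_width'],s['joints'])
E
```

```text
[0.62381163 0.24448398 0.23262572] [ 1.79996539e+02  2.79896787e-03 -9.20567032e+01] [ 0.54313887  0.37522819 -4.42342726] 0.02164874730682575 [ 3.80330530e+01  1.98884310e+01  5.08421242e-01 -4.63267801e-03
 -7.06208356e+01 -4.00882188e+01]
```

View pics/wrist3.png

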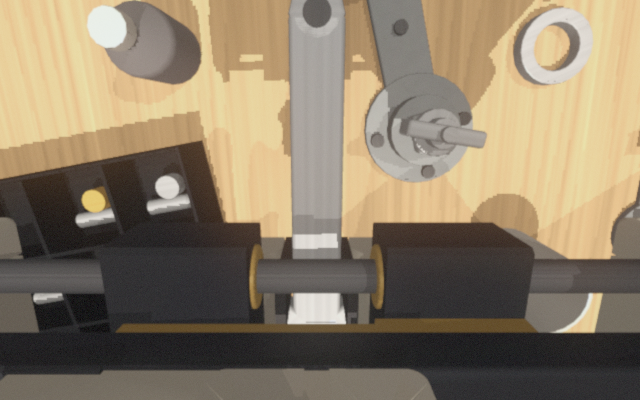

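servo_tool:
  grip: [1, 1, 1, 1, 1]
  translation:
    - [0.03, 0, 0]
    - [0.06, 0, 0]
    - [0.08, 0, 0]
    - [0.08, 0, 0]
    - [0.08, 0, 0]
  turn: [0, 0, 0, 0, 0]

```text
time_s: 6.55
tcp_pos: [0.6212, 0.1624, 0.2333]
eef_rot: [-180.0, 0.0, -92.2]
contact_force: [-0.4, -0.4, -4.7]
gripper_width: 0.0217
```

```bash
python3 - <<'E'
from h import *
grab("wrist","4")
from plant import r
s=r.get_state();print(s['tcp_pos'],s['eef_rot'],s['contact_force'],s['gripper_width'],s['joints'])
for n in("wrist3","wrist4"):
    p,d,W,z=load(n+".npz")
    m=(d>0)&(W[...,0]>.42)&(W[...,0]<.6)&(W[...,1]>-.05)&(W[...,1]<.28)
    h=np.histogram(W[m][:,2],np.arange(-.004,.11,.002));print([(round(b,3),c) for c,b in zip(*h) if c>80])
    im,zz=ortho(W,p,d,.42,.6,0,.28,.001,-.01,.12)
    cv2.imwrite(f"pics/ort_{n}.png",cv2.resize(im,None,fx=2,fy=2,interpolation=0))
a=[cv2.imread(f"pics/ort_wrist{k}.png") for k in(3,4)];cv2.imwrite("pics/ort.png",np.hstack(a))
E
```

```text
[0.62125991 0.16331706 0.23311881] [-1.79955376e+02  3.71550406e-02 -9.21992375e+01] [ 0.83715977 -0.35867207 -4.21444508] 0.021560456978748727 [ 3.20977766e+01  1.72490258e+01 -3.22573317e+00 -5.92649431e-03
 -6.94674399e+01 -3.42949527e+01]
[(np.float64(-0.004), np.int64(630)), (np.float64(-0.002), np.int64(13355)), (np.float64(0.0), np.int64(5093)), (np.float64(0.006), np.int64(289)), (np.float64(0.008), np.int64(2964)), (np.float64(0.01), np.int64(3966)), (np.float64(0.012), np.int64(1192)), (np.float64(0.014), np.int64(189)), (np.float64(0.016), np.int64(355)), (np.float64(0.018), np.int64(121)), (np.float64(0.034), np.int64(1281)), (np.float64(0.036), np.int64(393)), (np.float64(0.068), np.int64(478)), (np.float64(0.07), np.int64(159)), (np.float64(0.086), np.int64(193)), (np.float64(0.092), np.int64(468)), (np.float64(0.094), np.int64(606)), (np.float64(0.1), np.int64(150))]
[(np.float64(-0.004), np.int64(697)), (np.float64(-0.002), np.int64(15587)), (np.float64(0.0), np.int64(6207)), (np.float64(0.006), np.int64(212)), (np.float64(0.008), np.int64(2908)), (np.float64(0.01), np.int64(2900)), (np.float64(0.012), np.int64(843)), (np.float64(0.014), np.int64(166)), (np.float64(0.016), np.int64(240)), (np.float64(0.018), np.int64(120)), (np.float64(0.032), np.int64(261)), (np.float64(0.034), np.int64(3087)), (np.float64(0.036), np.int64(939)), (np.float64(0.062), np.int64(147)), (np.float64(0.068), np.int64(274)), (np.float64(0.07), np.int64(113)), (np.float64(0.086), np.int64(103))]
```

View pics/wrist4.png

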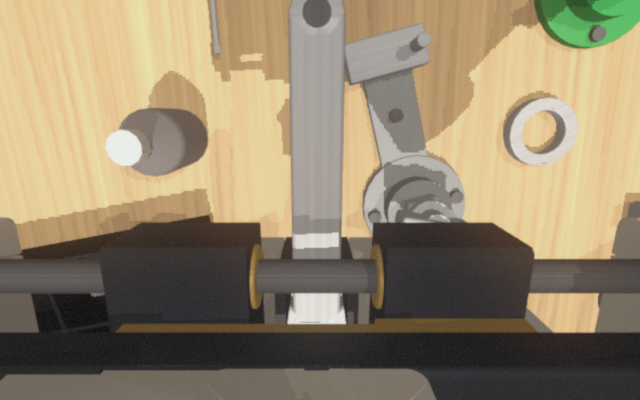

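View pics/ort.png

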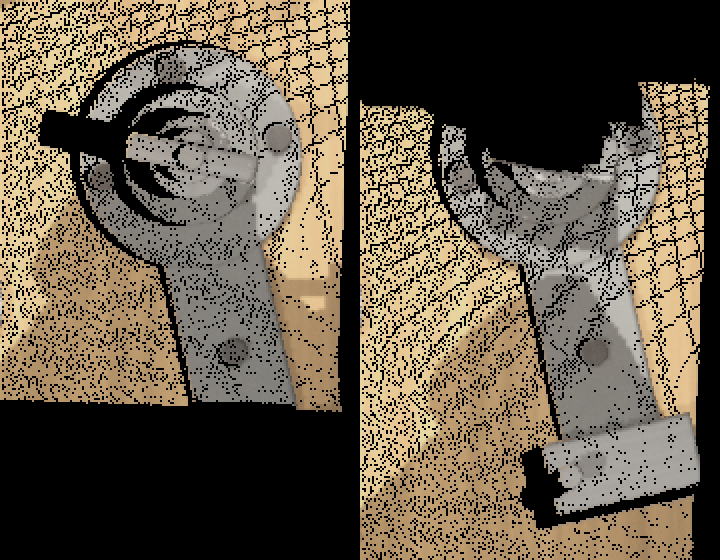

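```bash
cat > fit.py <<'E'
from h import *
from scipy.optimize import least_squares
P=[load(f"wrist{k}.npz") for k in(3,4)]
A=np.concatenate([W[(d>0)&(W[...,0]>.42)&(W[...,0]<.6)&(W[...,1]>-.05)&(W[...,1]<.28)] for p,d,W,z in P[:]])
A3=P[0][2][(P[0][1]>0)];A4=P[1][2][(P[1][1]>0)]
c0=np.array([.514,.205])
for nm,S in(("3",A3),("4",A4)):
    F=S[(S[:,2]>.006)&(S[:,2]<.0145)]
    c=c0.copy()
    for it in range(4):
        r=F[:,:2]-c;rr=np.hypot(*r.T);a=np.arctan2(r[:,1],r[:,0])
        E=[]
        for t in np.radians(np.arange(-180,180,4)):
            if -105<np.degrees(t)<-45: continue
            k=(abs(np.angle(np.exp(1j*(a-t))))<np.radians(2))&(rr<.066)&(rr>.045)
            if k.sum()>6: E.append(F[k][np.argsort(rr[k])[-3],:2])
        E=np.array(E)
        s=least_squares(lambda q:np.hypot(E[:,0]-q[0],E[:,1]-q[1])-q[2],[*c,.056],loss='soft_l1',f_scale=.0007);c=s.x[:2]
    print(nm,"axis",s.x.round(4),len(E))
    B=S[(S[:,2]>.031)&(S[:,2]<.04)&(np.hypot(*(S[:,:2]-c).T)>.12)&(np.hypot(*(S[:,:2]-c).T)<.19)]
    if len(B)>50:
        print(len(B),np.median(B[:,2]));rc=cv2.minAreaRect((B[:,:2]*1000).astype(np.float32));print(rc,cv2.boxPoints(rc).round(1))
    Pp=S[(S[:,2]>.045)&(S[:,2]<.08)&(np.hypot(*(S[:,:2]-c).T)>.12)&(np.hypot(*(S[:,:2]-c).T)<.19)]
    if len(Pp): print("post",len(Pp),Pp.mean(0).round(4),Pp[Pp[:,2]>.06].mean(0),Pp.max(0))
    K=S[(S[:,2]>.045)&(S[:,2]<.061)&(np.hypot(*(S[:,:2]-c).T)<.035)]
    print("collar",len(K),np.c_[K,np.hypot(*(K[:,:2]-c).T)][:60:2].round(3).tolist())
    N=S[(S[:,2]>.091)&(S[:,2]<.098)&(np.hypot(*(S[:,:2]-c).T)<.045)]
    if len(N)>20: print("bar",len(N),cv2.minAreaRect((N[:,:2]*1000).astype(np.float32)))
E
python3 fit.py
```

```text
3 axis [0.5156 0.2015 0.055 ] 69
post 268 [0.4082 0.3167 0.065 ] [0.40837317 0.31647295 0.07127223] [0.60199602 0.36221531 0.07994645]
collar 59 [[0.526, 0.184, 0.06, 0.02], [0.525, 0.186, 0.046, 0.019], [0.528, 0.185, 0.061, 0.02], [0.529, 0.186, 0.049, 0.02], [0.528, 0.186, 0.053, 0.02], [0.532, 0.187, 0.045, 0.022], [0.531, 0.187, 0.051, 0.021], [0.53, 0.187, 0.052, 0.02], [0.529, 0.187, 0.055, 0.02], [0.533, 0.188, 0.049, 0.022], [0.532, 0.188, 0.053, 0.021], [0.53, 0.188, 0.054, 0.02], [0.533, 0.189, 0.048, 0.022], [0.533, 0.189, 0.054, 0.022], [0.532, 0.189, 0.055, 0.02], [0.531, 0.189, 0.06, 0.02], [0.533, 0.19, 0.053, 0.021], [0.532, 0.19, 0.054, 0.02], [0.534, 0.207, 0.059, 0.02], [0.533, 0.212, 0.061, 0.02], [0.531, 0.215, 0.06, 0.02], [0.528, 0.218, 0.049, 0.02], [0.527, 0.218, 0.05, 0.021], [0.527, 0.22, 0.049, 0.021], [0.526, 0.219, 0.053, 0.021], [0.527, 0.22, 0.052, 0.022], [0.526, 0.22, 0.054, 0.021], [0.526, 0.221, 0.053, 0.022], [0.525, 0.221, 0.054, 0.021], [0.523, 0.221, 0.055, 0.021]]
bar 1148 ((515.5501708984375, 201.39804077148438), (13.917074203491211, 65.7165
[... 658 characters left out ...]
1], [0.506, 0.182, 0.053, 0.022], [0.52, 0.184, 0.045, 0.018], [0.517, 0.184, 0.047, 0.018], [0.516, 0.183, 0.049, 0.018], [0.515, 0.183, 0.051, 0.018], [0.512, 0.183, 0.05, 0.018], [0.511, 0.182, 0.053, 0.019], [0.51, 0.182, 0.053, 0.02], [0.508, 0.182, 0.055, 0.02], [0.506, 0.182, 0.055, 0.021], [0.524, 0.185, 0.046, 0.018], [0.521, 0.185, 0.047, 0.018], [0.52, 0.184, 0.049, 0.018], [0.518, 0.184, 0.049, 0.017], [0.519, 0.182, 0.059, 0.02], [0.506, 0.183, 0.055, 0.02], [0.504, 0.183, 0.055, 0.021], [0.526, 0.185, 0.047, 0.019], [0.524, 0.185, 0.048, 0.018], [0.523, 0.184, 0.051, 0.019]]
bar 131 ((530.1023559570312, 191.7099609375), (4.766704082489014, 34.10482406616211), 87.37452697753906)
```

```bash
cat > fit2.py <<'E'
from h import *
c=np.array([.5155,.2013])
p,d,W,z=load("wrist4.npz");S=W[(d>0)]
v=S[:,:2]-c
ang=np.degrees(np.arctan2(v[:,1],v[:,0]));r=np.hypot(*v.T)
B=S[(S[:,2]>.0325)&(S[:,2]<.038)&(r>.13)&(r<.19)&(ang>-100)&(ang<-60)]
print(len(B));rc=cv2.minAreaRect((B[:,:2]*1000).astype(np.float32));print(rc,cv2.boxPoints(rc).round(1).tolist())
im=np.zeros((300,300),np.uint8)
# edges along u: fit front edge (near axis) & far edge
th=None
for q in range(3):
    th=np.radians(-78.) if th is None else th
    e=np.array([np.cos(th),np.sin(th)]);n=np.array([-e[1],e[0]])  # e outwards; n lateral
    b=(B[:,:2]-c);s=b@n;t=b@e
    near=[];far=[]
    for a in np.arange(-.03,.03,.004):
        k=abs(s-a)<.002
        if k.sum()>8: near.append((a,np.sort(t[k])[2]));far.append((a,np.sort(t[k])[-3]))
    near=np.array(near);far=np.array(far)
    fn=np.polyfit(near[:,0],near[:,1],1);ff=np.polyfit(far[:,0],far[:,1],1);print(np.degrees(th),fn,ff)
    th=th-np.arctan((fn[0]+ff[0])/2)
print("block dir",np.degrees(th),s.min(),s.max())
e=np.array([np.cos(th),np.sin(th)]);n=np.array([-e[1],e[0]])
# plate side edges
Pl=S[(S[:,2]>.006)&(S[:,2]<.0135)&(r>.065)&(r<.135)&(ang>-100)&(ang<-60)][:,:2]-c
s=Pl@n;t=Pl@e
L=[]
for a in np.arange(.068,.13,.004):
    k=abs(t-a)<.002
    if k.sum()>8:L.append((a,np.sort(s[k])[1],np.sort(s[k])[-2]))
L=np.array(L);print("plate",np.polyfit(L[:,0],L[:,1],1),np.polyfit(L[:,0],L[:,2],1))
Po=S[(S[:,2]>.048)&(S[:,2]<.07)&(r>.13)&(r<.19)&(ang>-110)&(ang<-60)]
To=Po[Po[:,2]>.061]
for X in(Po,To): print("post",len(X),X.mean(0),X.min(0),X.max(0),((X[:,:2]-c)@n).mean(),((X[:,:2]-c)@e).mean())
# collar end face
K=S[(S[:,2]>.044)&(S[:,2]<.0545)&(r<.026)&(r>.015)&(S[:,1]<.19)]
print(len(K))
K=K[K[:,0]<.530]
f=np.polyfit(K[:,0],K[:,1],1)
for _ in range(3):
    res=K[:,1]-np.polyval(f,K[:,0]);k=abs(res)<.0012;f=np.polyfit(K[k,0],K[k,1],1)
print("face",k.sum(),"slope deg",np.degrees(np.arctan(f[0])),"dist",abs(np.polyval(f,c[0])-c[1])*np.cos(np.arctan(f[0])),K[k,0].min(),K[k,0].max())
cv2.imwrite("pics/crop4.png",cv2.resize(p[140:226,350:480],None,fx=5,fy=5,interpolation=2))
E
python3 fit2.py
```

```text
3138
((551.3024291992188, 47.91465377807617), (75.9112548828125, 36.102882385253906), 12.644481658935547) [[510.29998779296875, 57.20000076293945], [518.2000122070312, 22.0], [592.2999877929688, 38.599998474121094], [584.4000244140625, 73.80000305175781]]
-78.0 [-0.01123546  0.1400066 ] [-0.00730103  0.17491861]
-77.46898396600544 [-0.00220686  0.13997513] [-6.53350705e-05  1.74922542e-01]
-77.40389054082154 [0.00020943 0.13997831] [-0.00029604  0.17489321]
block dir -77.40140915797933 -0.036453999373747346 0.03944812312341168
plate [-0.00473257 -0.02434659] [0.03318847 0.0205774 ]
post 231 [0.5263421  0.0426976  0.06110345] [0.51907351 0.03676136 0.04822356] [0.53115021 0.0479486  0.06533774] -0.024013191932846234 0.15714846573497182
post 173 [0.525442   0.04217965 0.06331947] [0.51907351 0.03676136 0.06100957] [0.53100387 0.0478986  0.06533774] -0.025004594605962216 0.1574576160365993
97
face 78 slope deg 12.71242103207859 dist 0.017437086837388496 0.5047405681725983 0.5299322176129929
```

View pics/crop4.png

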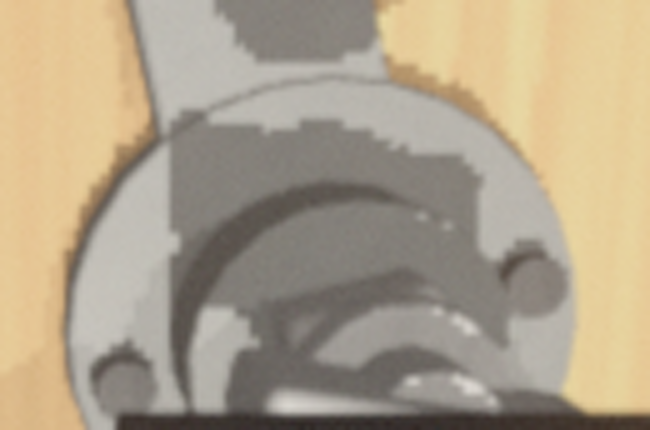

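```bash
cat > held.py <<'E'
from h import *
import sys
p,d,W,z=load(sys.argv[1]);tcp=np.array(eval(sys.argv[2]));yaw=np.radians(float(sys.argv[3]))
x=np.array([np.cos(yaw),np.sin(yaw)]);y=np.array([np.sin(yaw),-np.cos(yaw)])
v,u=np.mgrid[:400,:640];m=(d>0)&(u>275)&(u<360)&(v<235)&(abs(W[...,2]-tcp[2])<.04)
Q=W[m];q=Q-tcp;T=np.c_[q[:,:2]@x,q[:,:2]@y,q[:,2]]
k=abs(T[:,2]-np.median(T[:,2]))<.012;T=T[k]
print(len(T));
C=[]
for a in np.arange(.03,.105,.005):
    b=T[abs(T[:,0]-a)<.0025]
    if len(b)>8: C.append((a,(b[:,1].min()+b[:,1].max())/2,np.ptp(b[:,1]),np.median(b[:,2])))
C=np.array(C);print(C[::3].round(4));print("lat",np.polyfit(C[:,0],C[:,1],1),"z",np.polyfit(C[:,0],C[:,3],1),"end",np.sort(T[:,0])[-20:][[0,10,17,19]])
E
python3 held.py wrist4.npz "[.6213,.1633,.2332]" -92.15; python3 held.py wrist3.npz "[.6238,.2447,.2326]" -92.05
```

```text
12548
[[0.03   0.0008 0.0217 0.0089]
 [0.045  0.0005 0.0216 0.0088]
 [0.06   0.0005 0.0219 0.0087]
 [0.075  0.0008 0.0218 0.0087]
 [0.09   0.0006 0.0216 0.0086]]
lat [0.00160582 0.00056428] z [-0.00398728  0.00898408] end [0.10672057 0.10688236 0.1070744  0.10723348]
12558
[[0.03   0.0005 0.022  0.0087]
 [0.045  0.0004 0.0214 0.0086]
 [0.06   0.0004 0.0219 0.0086]
 [0.075  0.0007 0.0217 0.0085]
 [0.09   0.0006 0.0219 0.0085]]
lat [0.00149894 0.00041326] z [-0.00254033  0.00876646] end [0.10507319 0.10520067 0.1053651  0.10554657]
```

servo_tool:
  grip: [1, 1, 1, 1, 1, 1, 1, 1, 1]
  translation:
    - [0.02, 0.018, 0]
    - [0.04, 0.036, 0.01]
    - [0.06, 0.056, 0.04]
    - [0.08, 0.075, 0.07]
    - [0.082, 0.0762, 0.1]
    - [0.082, 0.0762, 0.113]
    - [0.082, 0.0762, 0.113]
    - [0.082, 0.0762, 0.113]
    - [0.082, 0.0762, 0.113]
  turn: [-0.1, -0.2, -0.257, -0.257, -0.257, -0.257, -0.257, -0.257, -0.257]

```text
time_s: 7.35
tcp_pos: [0.5433, 0.0864, 0.1209]
eef_rot: [-179.9, 0.0, -77.3]
contact_force: [-0.1, -0.7, -3.4]
gripper_width: 0.0217
```

```bash
python3 - <<'E'
from h import *
grab("wrist","5")
from plant import r
s=r.get_state();print(s['tcp_pos'],s['eef_rot'],s['contact_force'],s['gripper_width'],s['joints'])
E
```

```text
[0.54332966 0.08642931 0.12110066] [-1.79848194e+02  1.89812571e-02 -7.72986600e+01] [-0.06403423  0.30011105 -4.00159404] 0.021677844300991313 [ 2.94605207e+01  1.41766496e+01 -2.34484179e+01  3.23859708e-02
 -5.22241053e+01 -1.67790111e+01]
```

View pics/wrist5.png

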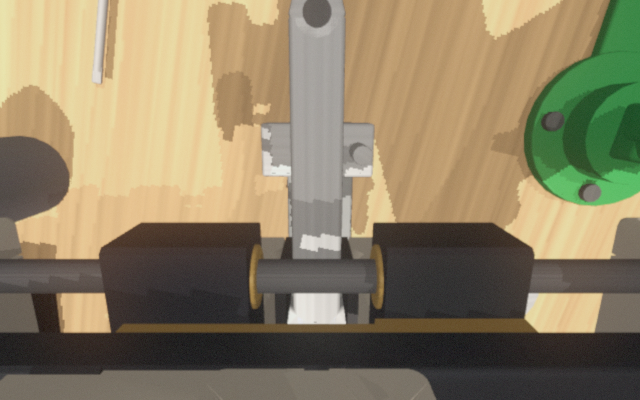

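```bash
cat > blk.py <<'E'
from h import *
import sys
p,d,W,z=load(sys.argv[1]);tcp=np.array(eval(sys.argv[2]));yaw=np.radians(float(sys.argv[3]))
x=np.array([np.cos(yaw),np.sin(yaw)]);y=np.array([np.sin(yaw),-np.cos(yaw)])
S=W[d>0];q=S-tcp;T=np.c_[q[:,:2]@x,q[:,:2]@y,S[:,2]]
zl,zh=.031,.0385
B=T[(T[:,2]>zl)&(T[:,2]<zh)&(T[:,0]>0.0)&(T[:,0]<.15)&(abs(T[:,1])<.06)]
print(len(B),np.median(B[:,2]),"x",np.percentile(B[:,0],[.5,99.5]),"y",np.percentile(B[:,1],[.3,99.7]))
rc=cv2.minAreaRect((B[:,:2]*1000).astype(np.float32));print(rc)
Po=T[(T[:,2]>.061)&(T[:,2]<.068)&(T[:,0]>0.0)&(T[:,0]<.15)&(abs(T[:,1])<.06)]
print("post",len(Po),Po.mean(0),np.ptp(Po,axis=0) if len(Po) else 0)
E
python3 blk.py wrist5.npz "[.5433,.0864,.121]" -77.3;python3 held.py wrist5.npz "[.5433,.0864,.121]" -77.3
```

```text
2749 0.03528774462090036 x [0.02215925 0.05779049] y [-0.03713951  0.03857074]
((39.873714447021484, 0.7611122131347656), (35.884212493896484, 76.1783218383789), 0.09394991397857666)
post 306 [0.03985471 0.02752367 0.06333608] [0.01155872 0.01139592 0.00451323]
12573
[[0.03   0.0005 0.0216 0.0087]
 [0.045  0.0002 0.0214 0.0087]
 [0.06   0.0002 0.0219 0.0087]
 [0.075  0.0004 0.0217 0.0087]
 [0.09   0.0004 0.022  0.0085]]
lat [0.0009529  0.00024274] z [-0.00319346  0.00886323] end [0.10564729 0.10579859 0.10595696 0.10598703]
```

servo_tool:
  grip: [1, 1, 1, 1, 1, 1]
  translation:
    - [0.002, 0.0008, 0.02]
    - [0.002, 0.0008, 0.045]
    - [0.002, 0.0008, 0.065]
    - [0.002, 0.0008, 0.077]
    - [0.002, 0.0008, 0.078]
    - [0.002, 0.0008, 0.078]
  turn: [0, 0, 0, 0, 0, 0]

```text
time_s: 7.9
tcp_pos: [0.5422, 0.0839, 0.0421]
eef_rot: [-180.0, -0.0, -77.3]
contact_force: [0.3, -0.4, -4.0]
gripper_width: 0.0211
```

```bash
python3 - <<'E'
from h import *
grab("wrist","6");grab("scene","6");grab("side","6")
from plant import r
s=r.get_state();print(s['tcp_pos'],s['eef_rot'],s['contact_force'],s['gripper_width'],s['joints'])
a=cv2.imread("pics/scene6.png")[130:240,290:420];b=cv2.imread("pics/side6.png")[190:290,260:370]
cv2.imwrite("pics/c6.png",np.hstack([cv2.resize(a,(400,400),interpolation=2),cv2.resize(b,(400,400),interpolation=2)]))
s0=str(s['tcp_pos'].tolist());import subprocess
subprocess.run(["python3","blk.py","wrist6.npz",s0,str(s['eef_rot'][2])]);subprocess.run(["python3","held.py","wrist6.npz",s0,str(s['eef_rot'][2])])
E
```

```text
7481 0.03530930400252243 x [0.02020143 0.055802  ] y [-0.0379306   0.03732614]
((37.89911651611328, -0.3789787292480469), (76.15043640136719, 36.077667236328125), 89.9974594116211)
post 1084 [0.02862976 0.0177371  0.06346816] [0.0371991  0.0534361  0.00695264]
12558
[[0.03   0.0011 0.0216 0.0078]
 [0.045  0.0008 0.0215 0.0077]
 [0.06   0.0008 0.0219 0.0076]
 [0.075  0.0011 0.0218 0.0075]
 [0.09   0.001  0.0219 0.0076]]
lat [0.00083554 0.0009068 ] z [-0.00310426  0.00786031] end [0.10574227 0.10590366 0.10611262 0.10618645]
[0.54286477 0.08415015 0.04314357] [-1.79842993e+02  2.85410961e-02 -7.73107502e+01] [ 0.23324021  0.07149206 -3.97349302] 0.021151632341748147 [ 2.92589408e+01  1.97079929e+01 -2.82022889e+01  2.60681360e-02
 -4.19310946e+01 -1.65890993e+01]
```

View pics/c6.png

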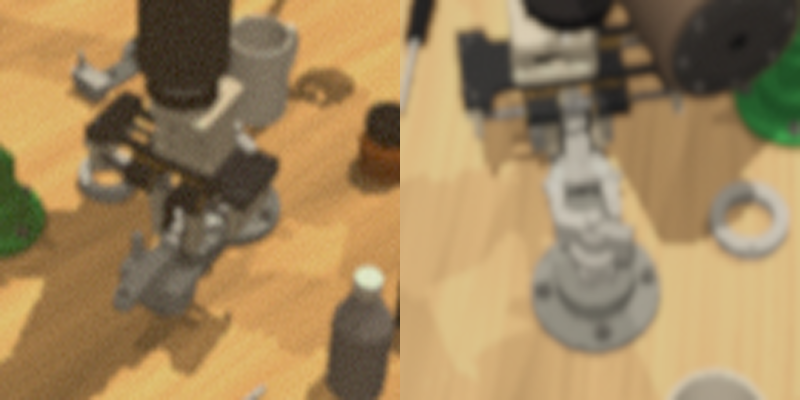

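View pics/wrist6.png

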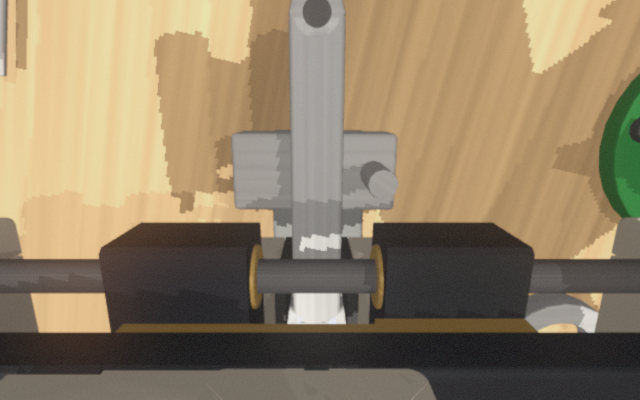

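servo_tool:
  grip: [1, 1, 1, 1, 1, 1, 1]
  translation:
    - [0, -0.0008, 0]
    - [-0.005, -0.0008, 0]
    - [-0.01, -0.0008, 0]
    - [-0.015, -0.0008, 0]
    - [-0.02, -0.0008, 0]
    - [-0.024, -0.0008, 0]
    - [-0.024, -0.0008, 0]
  turn: [0, 0, 0, 0, 0, 0, 0]

```text
time_s: 8.63
tcp_pos: [0.537, 0.1081, 0.0416]
eef_rot: [-180.0, 0.0, -77.3]
contact_force: [-0.2, -0.2, -3.5]
gripper_width: 0.0209
```

servo_tool:
  grip: [1, 1, 1, 1, 1, 1, 1]
  translation:
    - [-0.005, 0, 0]
    - [-0.01, 0, 0]
    - [-0.015, 0, 0]
    - [-0.02, 0, 0]
    - [-0.024, 0, 0]
    - [-0.028, 0, 0]
    - [-0.028, 0, 0]
  turn: [0, 0, 0, 0, 0, 0, 0]

```text
time_s: 9.22
tcp_pos: [0.531, 0.1352, 0.0416]
eef_rot: [-180.0, 0.0, -77.3]
contact_force: [-0.1, 0.2, -3.2]
gripper_width: 0.0213
```

```bash
cat > look.py <<'E'
from h import *
import sys,subprocess
t=sys.argv[1]
grab("wrist",t);grab("scene",t);grab("side",t)
from plant import r
s=r.get_state();print(s['time_s'],s['tcp_pos'],s['eef_rot'],s['contact_force'],s['moment'],s['gripper_width'],s['joints'])
a=cv2.imread(f"pics/scene{t}.png")[130:240,290:420];b=cv2.imread(f"pics/side{t}.png")[190:290,260:370]
cv2.imwrite(f"pics/c{t}.png",np.hstack([cv2.resize(a,(400,400),interpolation=2),cv2.resize(b,(400,400),interpolation=2)]))
s0=str(s['tcp_pos'].tolist())
subprocess.run(["python3","blk.py",f"wrist{t}.npz",s0,str(s['eef_rot'][2])]);subprocess.run(["python3","held.py",f"wrist{t}.npz",s0,str(s['eef_rot'][2])])
E
python3 look.py 7
```

```text
9558 0.03522391305947364 x [0.07149837 0.10696508] y [-0.03862765  0.03653235]
((89.59656524658203, -1.0497550964355469), (36.464393615722656, 76.22112274169922), 0.19886551797389984)
post 1312 [0.0685758  0.01902585 0.0632776 ] [0.08941266 0.05364551 0.0069789 ]
12554
[[ 0.03    0.0002  0.0216  0.0089]
 [ 0.045   0.0001  0.0219  0.0088]
 [ 0.06   -0.0001  0.0219  0.0088]
 [ 0.075   0.0002  0.0217  0.0087]
 [ 0.09    0.0001  0.0219  0.0086]]
lat [-2.88946346e-04  7.71445410e-05] z [-0.00306248  0.00895545] end [0.10483111 0.10494935 0.10506334 0.10519016]
9.3667 [0.53089567 0.13438353 0.04155153] [ 1.79994690e+02 -2.36516548e-03 -7.73284319e+01] [ 0.1920922   0.32620066 -3.84929414] [-0.01136101  0.11314327 -0.02963104] 0.021605219802850486 [ 3.47062446e+01  1.97854915e+01 -2.83572313e+01  2.99919246e-04
 -4.18630869e+01 -2.20349000e+01]
```

View pics/c7.png

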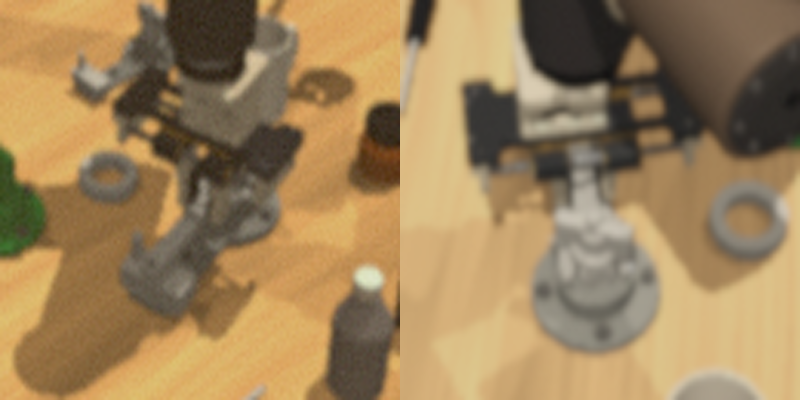

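View pics/wrist7.png

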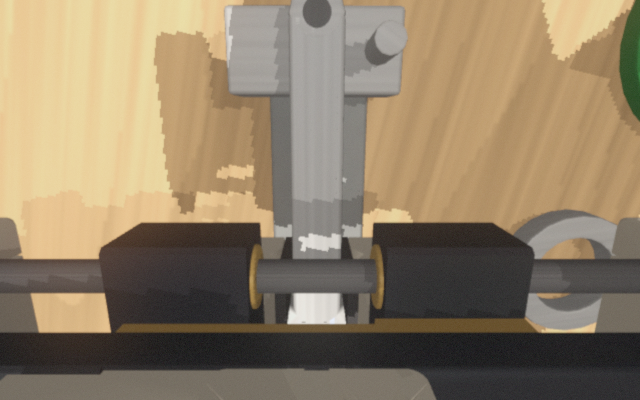

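servo_tool:
  grip: [1, 1, 1, 1, 1, 1, 1]
  translation:
    - [0, 0.0008, 0]
    - [0, 0.0015, 0]
    - [0, 0.0015, 0.001]
    - [0, 0.0015, 0.002]
    - [0, 0.0015, 0.0025]
    - [0, 0.0015, 0.003]
    - [0, 0.0015, 0.003]
  turn: [0.015, 0.03, 0.03, 0.03, 0.03, 0.03, 0.03]

```text
time_s: 9.95
tcp_pos: [0.5295, 0.134, 0.0385]
eef_rot: [180.0, -0.0, -79.1]
contact_force: [0.4, 0.3, -3.3]
gripper_width: 0.021
```

servo_tool:
  grip: [1, 1, 1, 1]
  translation:
    - [0, 0, 0.0005]
    - [0, 0, 0.001]
    - [0, 0, 0.001]
    - [0, 0, 0.001]
  turn: [0, 0, 0, 0]

```text
time_s: 10.28
tcp_pos: [0.5295, 0.134, 0.0383]
eef_rot: [-180.0, -0.0, -79.0]
contact_force: [-3.4, -1.6, 5.9]
gripper_width: 0.0218
```

servo_tool:
  grip: [0.4, 0.3, 0.1, 0, 0, 0, 0, 0]
  translation:
    - [0, 0, 0]
    - [0, 0, 0]
    - [0, 0, 0]
    - [0, 0, 0]
    - [0, 0, 0]
    - [0, 0, -0.005]
    - [0, 0, -0.03]
    - [0, 0, -0.06]
  turn: [0, 0, 0, 0, 0, 0, 0, 0]
  newtons: 45

```text
time_s: 10.95
tcp_pos: [0.5281, 0.1332, 0.0966]
eef_rot: [179.7, -0.1, -79.1]
contact_force: [0.5, 0.6, 0.8]
gripper_width: 0.0439
```

servo_tool:
  grip: [0, 0, -1, -1, -1, -1, -1, -1]
  translation:
    - [0, 0, -0.03]
    - [-0.01, 0, -0.06]
    - [-0.03, 0, -0.09]
    - [-0.06, 0, -0.12]
    - [-0.09, 0, -0.14]
    - [-0.12, 0, -0.15]
    - [-0.12, 0, -0.15]
    - [-0.12, 0, -0.15]
  turn: [0, 0, 0, 0, 0, 0, 0, 0]

```text
time_s: 11.62
tcp_pos: [0.5064, 0.2534, 0.2485]
eef_rot: [-179.9, 0.1, -78.9]
contact_force: [-0.6, 0.1, 0.1]
gripper_width: 0.0782
```

```bash
python3 - <<'E'
from h import *
grab("wrist","8")
from plant import r
s=r.get_state();print(s['time_s'],s['tcp_pos'],s['eef_rot'],s['contact_force'],s['moment'])
p,d,W,z=load("wrist8.npz")
im,zz=ortho(W,p,d,.42,.62,0,.28,.001,-.01,.12)
cv2.imwrite("pics/ort8.png",cv2.resize(im,None,fx=2,fy=2,interpolation=0))
E
```

```text
11.6667 [0.50626858 0.25219704 0.24763625] [ 1.79989985e+02  9.63010447e-03 -7.89886248e+01] [-0.01543731 -0.94170527 -0.60458511] [0.00336276 0.07681714 0.04477194]
```

View pics/wrist8.png

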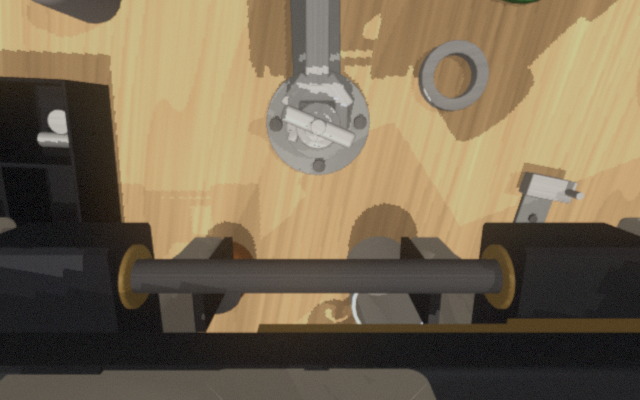

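View pics/ort8.png

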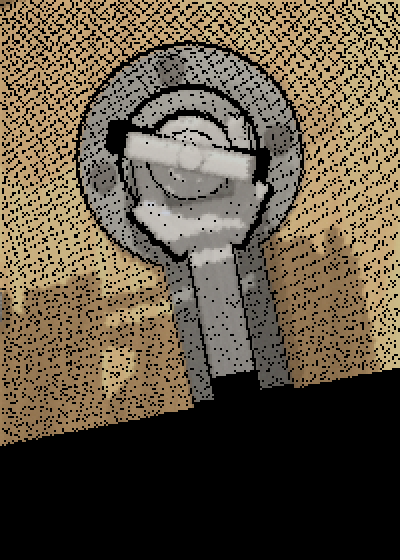

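```bash
cat > nut.py <<'E'
from h import *
import sys
p,d,W,z=load(sys.argv[1]);S=W[d>0]
c=np.array([.5155,.2013]);r=np.hypot(*(S[:,:2]-c).T)
N=S[(S[:,2]>.091)&(S[:,2]<.0975)&(r<.045)]
if len(N)>20: print("bar",len(N),cv2.minAreaRect((N[:,:2]*1000).astype(np.float32)))
e=np.array([np.cos(np.radians(-77.4)),np.sin(np.radians(-77.4))]);n=np.array([-e[1],e[0]])
q=S[:,:2]-c;t=q@e;s=q@n
L=[]
for a in np.arange(.045,.15,.003):
    k=(abs(t-a)<.0015)&(abs(s)<.03)&(S[:,2]>.044)&(S[:,2]<.052)
    if k.sum()>8:L.append((a,(s[k].min()+s[k].max())/2,np.ptp(s[k]),np.median(S[k,2])))
L=np.array(L);k=abs(L[:,2]-.0218)<.002;print("handle",L[k][::4].round(4).tolist(),"fit s=a*t+b",np.polyfit(L[k,0],L[k,1],1),"z",L[k,3].mean(), np.polyfit(L[k,0],L[k,3],1))
# throat: points at z~.047 near axis
F=S[(S[:,2]>.006)&(S[:,2]<.0145)]
E
python3 nut.py wrist8.npz; python3 - <<'E'
from h import *
p,d,W,z=load("wrist8.npz");cv2.imwrite("pics/crop8.png",cv2.resize(p[60:180,250:390],None,fx=5,fy=5,interpolation=2))
E
```

```text
bar 1073 ((515.0278930664062, 201.45664978027344), (13.919469833374023, 65.8745346069336), 78.85649871826172)
handle [[0.051, -0.0009, 0.0208, 0.0471], [0.063, -0.0013, 0.0206, 0.0471], [0.075, -0.0021, 0.0214, 0.0473], [0.087, -0.0024, 0.0213, 0.0472], [0.099, -0.0026, 0.021, 0.0471], [0.111, -0.0029, 0.0208, 0.0467]] fit s=a*t+b [-0.0365131   0.00094336] z 0.047142069842927896 [-0.0022215   0.04732201]
```

View pics/crop8.png

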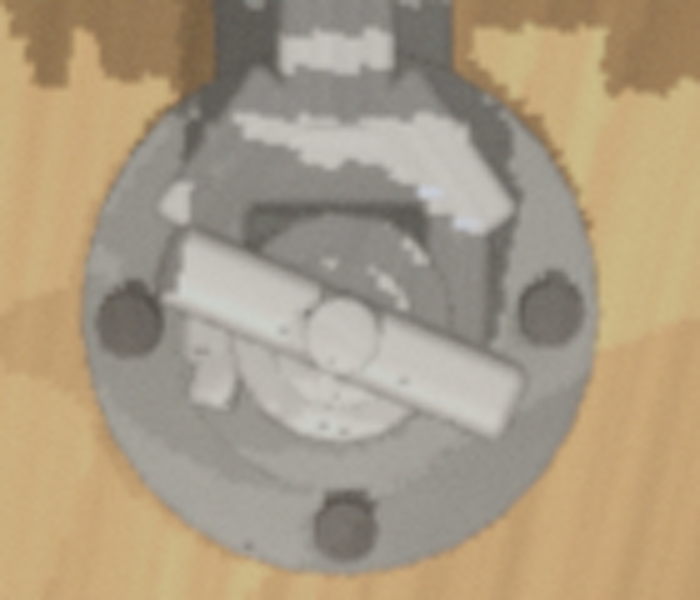

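servo_tool:
  grip: [-1, -1, -1, -1, -1, -1, -1, -1, -1, -1]
  translation:
    - [0.02, 0.0009, 0.01]
    - [0.04, 0.0009, 0.02]
    - [0.052, 0.0009, 0.04]
    - [0.052, 0.0009, 0.06]
    - [0.052, 0.0009, 0.08]
    - [0.052, 0.0009, 0.1]
    - [0.052, 0.0009, 0.115]
    - [0.052, 0.0009, 0.12]
    - [0.052, 0.0009, 0.12]
    - [0.052, 0.0009, 0.12]
  turn: [-0.12, -0.24, -0.36, -0.48, -0.6, -0.72, -0.84, -0.96, -1.08, -1.185]

```text
time_s: 12.5
tcp_pos: [0.515, 0.1988, 0.1262]
eef_rot: [179.9, 0.1, -10.9]
contact_force: [0.4, 0.7, 0.5]
gripper_width: 0.0874
```

servo_tool:
  grip: [-1, -1]
  translation:
    - [0, 0, 0]
    - [0, 0, 0]
  turn: [0, 0]

```text
time_s: 12.67
tcp_pos: [0.5155, 0.1996, 0.1271]
eef_rot: [179.9, 0.0, -11.4]
contact_force: [-0.1, 0.2, 1.4]
gripper_width: 0.088
```

```bash
python3 - <<'E'
from h import *
grab("wrist","9")
from plant import r
s=r.get_state();print(s['time_s'],s['tcp_pos'],s['eef_rot'],s['contact_force'],s['moment'],s['joints'])
E
```

```text
12.7167 [0.51558478 0.19979331 0.12730009] [ 1.79967991e+02  2.72179757e-02 -1.14313667e+01] [-0.0695782   0.30437183  0.93225038] [-0.05762181  0.10661103  0.00050804] [ 4.14760964e+01  1.41445761e+01 -2.25173217e+01 -2.99769096e-03
 -5.33800499e+01  3.70943334e+01]
```

View pics/wrist9.png

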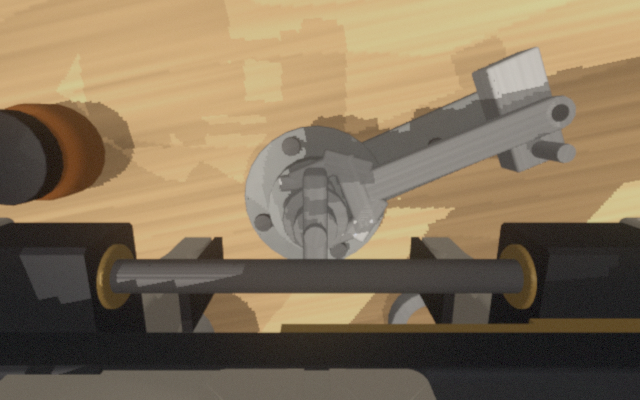

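servo_tool:
  grip: [-1, -1, -1, -1, -1, 0.6, 1, 1, 1, 1]
  translation:
    - [0, -0.0008, 0.02]
    - [0, -0.0008, 0.04]
    - [0, -0.0008, 0.055]
    - [0, -0.0008, 0.06]
    - [0, -0.0008, 0.06]
    - [0, -0.0008, 0.06]
    - [0, -0.0008, 0.06]
    - [0, -0.0008, 0.06]
    - [0, -0.0008, 0.06]
    - [0, -0.0008, 0.06]
  turn: [0, 0, 0, 0, 0, 0, 0, 0, 0, 0]
  newtons: 30

```text
time_s: 13.55
tcp_pos: [0.5161, 0.2017, 0.0682]
eef_rot: [-180.0, -0.0, -11.2]
contact_force: [-0.7, -0.7, -0.2]
gripper_width: 0.0599
```

servo_tool:
  grip: [1, 1, 1, 1, 1, 1, 1, 1]
  translation:
    - [0, 0, 0]
    - [0, 0, 0]
    - [0, 0, 0]
    - [0, 0, 0]
    - [0, 0, 0]
    - [0, 0, 0]
    - [0, 0, 0]
    - [0, 0, 0]
  turn: [0, 0, 0, 0, 0, 0, 0, 0]
  newtons: 30

```text
time_s: 14.22
tcp_pos: [0.5156, 0.2005, 0.0677]
eef_rot: [179.9, 0.0, -11.2]
contact_force: [-1.3, -4.5, 4.3]
gripper_width: 0.0393
```

servo_tool:
  grip: [0, 0, 0, 0, 0, 1, 1, 1, 1, 1]
  translation:
    - [0, 0, 0]
    - [0, 0, -0.002]
    - [0, 0, -0.008]
    - [0, 0, -0.008]
    - [0, 0, -0.008]
    - [0, 0, -0.008]
    - [0, 0, -0.008]
    - [0, 0, -0.008]
    - [0, 0, -0.008]
    - [0, 0, -0.008]
  turn: [0, 0, 0, 0, 0, 0, 0, 0, 0, 0]
  newtons: 30

```text
time_s: 15.05
tcp_pos: [0.5158, 0.2014, 0.0755]
eef_rot: [180.0, 0.0, -11.2]
contact_force: [-0.4, -1.4, -0.1]
gripper_width: 0.016
```

servo_tool:
  grip: [1, 1, 1, 1, 1, 1]
  translation:
    - [0, 0, 0]
    - [0, 0, 0]
    - [0, 0, 0]
    - [0, 0, 0]
    - [0, 0, 0]
    - [0, 0, 0]
  turn: [0, 0, 0, 0, 0, 0]
  newtons: 40

```text
time_s: 15.55
tcp_pos: [0.5156, 0.2006, 0.0755]
eef_rot: [179.9, 0.0, -11.2]
contact_force: [0.2, -5.3, 2.5]
gripper_width: 0.0134
```

```bash
cat > look2.py <<'E'
from h import *
import sys
t=sys.argv[1];grab("wrist",t)
from plant import r
s=r.get_state();print(s['time_s'],s['tcp_pos'],s['eef_rot'],s['contact_force'],s['moment'],s['gripper_width'],s['joints'])
E
python3 look2.py 10
```

```text
15.6 [0.51554997 0.20056893 0.07545512] [ 1.79920733e+02  3.30194934e-02 -1.11720245e+01] [-0.19509348 -6.45357469  2.35302673] [-2.09431634  0.02835175  0.05451078] 0.01375744950813239 [ 4.15603734e+01  1.76633257e+01 -2.57504967e+01  2.98617701e-02
 -4.66692578e+01  3.72471178e+01]
```

View pics/wrist10.png

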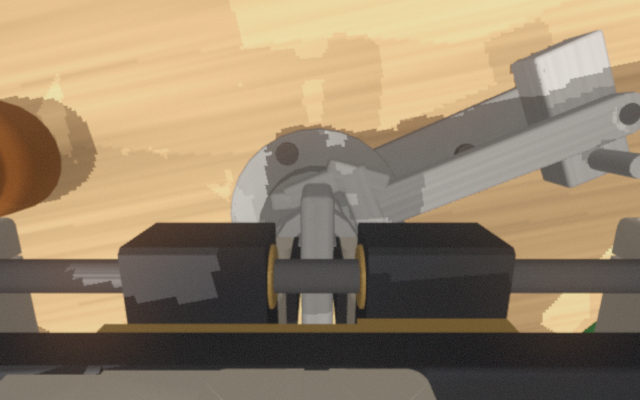

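servo_tool:
  grip: [1, 1, 1, 1, 1, 1, 1, 1, 1]
  translation:
    - [0, 0.0005, 0]
    - [0, 0.0005, 0]
    - [0, 0.0005, 0]
    - [0, 0.0005, 0]
    - [0, 0.0005, 0]
    - [0, 0.0005, 0]
    - [0, 0.0005, 0]
    - [0, 0.0005, 0]
    - [0, 0.0005, 0]
  turn: [0.04, 0.09, 0.14, 0.19, 0.24, 0.3, 0.35, 0.4, 0.4]
  newtons: 45

```text
time_s: 16.35
tcp_pos: [0.5156, 0.2006, 0.0755]
eef_rot: [180.0, 0.0, -34.2]
contact_force: [-0.4, -4.1, 1.3]
gripper_width: 0.0135
```

```bash
python3 look2.py 11
```

```text
16.4 [0.51561147 0.20059127 0.07546851] [ 1.79964502e+02  3.56657998e-03 -3.40413182e+01] [ 0.01245509 -3.30860312  1.21305741] [-1.57315131  0.07627193 -0.01372004] 0.01347369934053993 [ 4.15458125e+01  1.76465168e+01 -2.57647839e+01  7.40353608e-03
 -4.66239679e+01  1.44077841e+01]
```

View pics/wrist11.png

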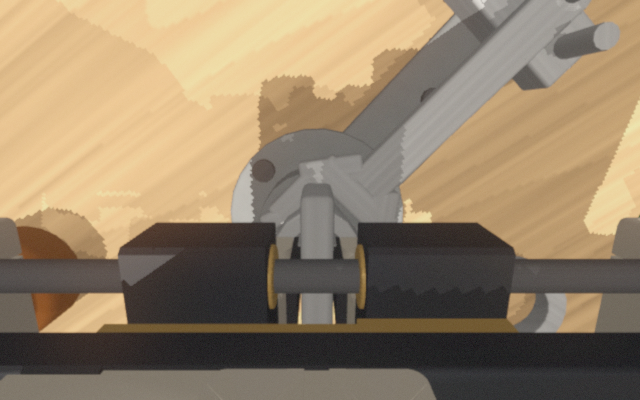

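servo_tool:
  grip: [1, 1, 1, 1, 1, 1, 1, 1]
  translation:
    - [0, 0, 0]
    - [0, 0, 0]
    - [0, 0, 0]
    - [0, 0, 0]
    - [0, 0, 0]
    - [0, 0, 0]
    - [0, 0, 0]
    - [0, 0, 0]
  turn: [0.05, 0.1, 0.15, 0.2, 0.25, 0.3, 0.35, 0.35]

```text
time_s: 17.07
tcp_pos: [0.5157, 0.2007, 0.0755]
eef_rot: [180.0, -0.0, -54.2]
contact_force: [0.7, -4.2, 0.7]
gripper_width: 0.0132
```

```bash
python3 look2.py 12; python3 look2.py 12b; python3 nut.py wrist11.npz;python3 nut.py wrist12.npz
```

```text
17.1167 [0.515679   0.2006946  0.07548731] [ 1.79975357e+02 -8.56446366e-03 -5.40113926e+01] [ 0.7803397  -4.88223615  0.77003192] [-1.67323459 -0.10232398 -0.00468309] 0.01356350678004218 [ 4.15499549e+01  1.76482055e+01 -2.57594059e+01  8.44258853e-03
 -4.66177459e+01 -5.56714952e+00]
17.1667 [0.51568371 0.20069982 0.07548437] [ 1.79975479e+02 -8.19144762e-03 -5.39820871e+01] [-0.38632089 -5.13293101  1.33322116] [-1.71813768 -0.14940203  0.00736891] 0.013540196398775448 [ 4.15497883e+01  1.76489179e+01 -2.57586112e+01  7.96587045e-03
 -4.66176676e+01 -5.53734985e+00]
bar 3394 ((519.9127197265625, 200.0257568359375), (31.47165870666504, 58.730224609375), 40.81500244140625)
handle [[0.051, -0.0017, 0.0217, 0.0473], [0.063, -0.0018, 0.0217, 0.0472], [0.075, -0.0023, 0.0219, 0.0473], [0.087, -0.0026, 0.0218, 0.0473], [0.099, -0.0026, 0.0216, 0.0473], [0.111, -0.003, 0.0218, 0.0471], [0.123, -0.0034, 0.022, 0.0471], [0.135, -0.0033, 0.0219, 0.0472], [0.147, -0.0038, 0.0217, 0.0471]] fit s=a*t+b [-0.02226892 -0.00057005] z 0.04720741952332007 [-0.00154448  0.04736032]
bar 3412 ((516.4811401367188, 196.56915283203125), (31.915983200073242, 58.56802749633789), 51.911842346191406)
handle [[0.051, -0.0017, 0.0218, 0.0473], [0.063, -0.0021, 0.0219, 0.0473], [0.075, -0.0022, 0.0217, 0.0472], [0.087, -0.0026, 0.0218, 0.0473], [0.099, -0.0029, 0.0221, 0.0472], [0.111, -0.0032, 0.0221, 0.0473], [0.123, -0.0034, 0.022, 0.0472]] fit s=a*t+b [-0.02463498 -0.00046487] z 0.047256211017087095 [-0.00123177  0.04736338]
```

View pics/wrist12.png

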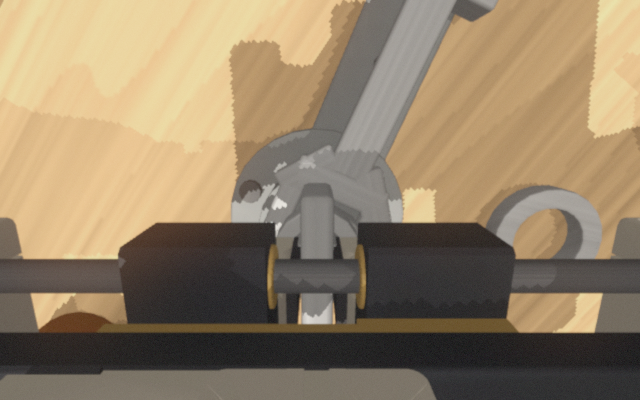

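servo_tool:
  grip: [1, 1, 1, 1, 1, 1]
  translation:
    - [0, 0, 0]
    - [0, 0, 0]
    - [0, 0, 0]
    - [0, 0, 0]
    - [0, 0, 0]
    - [0, 0, 0]
  turn: [0.04, 0.08, 0.12, 0.16, 0.2, 0.2]
  newtons: 50

```text
time_s: 17.67
tcp_pos: [0.5157, 0.2007, 0.0755]
eef_rot: [180.0, -0.0, -65.6]
contact_force: [-0.0, -4.5, -0.5]
gripper_width: 0.0136
```

```bash
python3 look2.py 13; python3 nut.py wrist13.npz
```

```text
17.7167 [0.51570623 0.20072285 0.07549182] [ 1.79982392e+02 -1.21175392e-02 -6.54577143e+01] [ 0.95337963 -4.96449634  0.25683215] [-1.88495738 -0.273336    0.06160969] 0.013319223286091239 [ 4.15505139e+01  1.76482173e+01 -2.57587909e+01  8.85760080e-03
 -4.66133743e+01 -1.70143157e+01]
bar 3418 ((515.2450561523438, 196.653564453125), (31.5484561920166, 59.35882568359375), 39.254295349121094)
handle [[0.051, -0.0018, 0.0221, 0.0473], [0.063, -0.0021, 0.022, 0.0473], [0.075, -0.0024, 0.022, 0.0472], [0.087, -0.0026, 0.022, 0.0472], [0.099, -0.003, 0.0219, 0.0472], [0.111, -0.0032, 0.022, 0.0471]] fit s=a*t+b [-0.02371712 -0.00058849] z 0.047219126802712376 [-0.00238943  0.04741984]
```

servo_tool:
  grip: [1, 1, 1, 1, 1]
  translation:
    - [0, 0, 0]
    - [0, 0, 0]
    - [0, 0, 0]
    - [0, 0, 0]
    - [0, 0, 0]
  turn: [0.03, 0.06, 0.09, 0.12, 0.12]

```text
time_s: 18.13
tcp_pos: [0.5158, 0.2008, 0.0755]
eef_rot: [180.0, -0.0, -72.4]
contact_force: [2.0, -4.2, -0.1]
gripper_width: 0.0134
```

```bash
python3 look2.py 14; python3 nut.py wrist14.npz
```

```text
18.1833 [0.51574073 0.20074671 0.07546882] [ 1.79984553e+02 -1.60164639e-02 -7.23261776e+01] [ 2.04313938 -4.9064102  -0.85852709] [-1.86366702 -0.41223934  0.01795336] 0.013783362643689534 [ 4.15513827e+01  1.76529785e+01 -2.57564768e+01  1.15490336e-02
 -4.66111538e+01 -2.38854976e+01]
bar 3420 ((518.3765258789062, 197.59178161621094), (31.42070770263672, 58.66706466674805), 2.9101717472076416)
handle [[0.051, -0.0017, 0.0217, 0.0473], [0.063, -0.0021, 0.0218, 0.0472], [0.075, -0.0023, 0.0219, 0.0472], [0.087, -0.0027, 0.0219, 0.0471], [0.099, -0.0029, 0.0217, 0.0473], [0.111, -0.0032, 0.022, 0.0471]] fit s=a*t+b [-0.02353355 -0.00059754] z 0.0472067421883586 [-0.00258053  0.04742351]
```

```bash
python3 - <<'E'
from h import *
p,d,W,z=load("wrist14.npz");cv2.imwrite("pics/crop14.png",cv2.resize(p[100:240,220:420],None,fx=4,fy=4,interpolation=2))
p,d,W,z=load("wrist12.npz");cv2.imwrite("pics/crop12.png",cv2.resize(p[100:240,220:420],None,fx=4,fy=4,interpolation=2))
E
```

```text
(no output)
```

View pics/crop14.png

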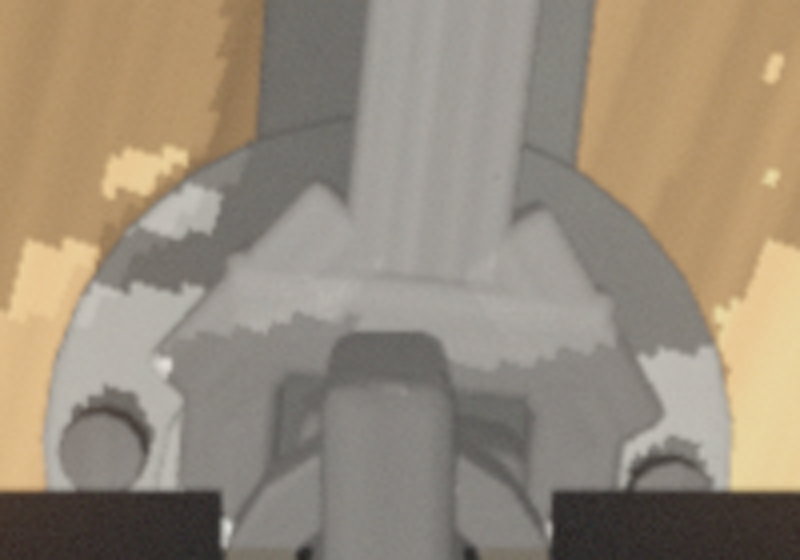

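View pics/crop12.png

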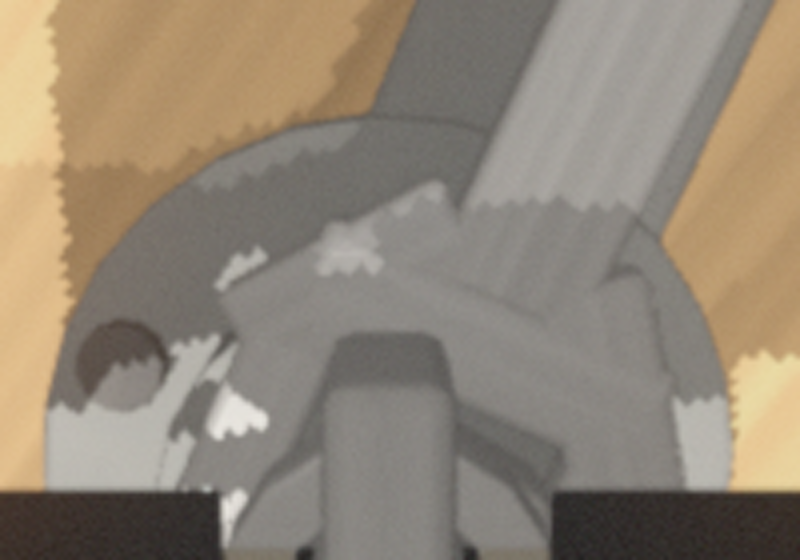

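servo_tool:
  grip: [1, 1, 1, 1]
  translation:
    - [0, 0, 0]
    - [0, 0, 0]
    - [0, 0, 0]
    - [0, 0, 0]
  turn: [0.03, 0.06, 0.1, 0.1]

```text
time_s: 18.52
tcp_pos: [0.5157, 0.2007, 0.0755]
eef_rot: [180.0, -0.0, -78.2]
contact_force: [1.7, -5.7, 0.1]
gripper_width: 0.0129
```

```bash
python3 look2.py 15; python3 nut.py wrist15.npz
```

```text
18.5667 [0.51575959 0.20074468 0.07548712] [ 1.79989644e+02 -1.90133804e-02 -7.80575532e+01] [ 0.54383458 -5.71542909  0.53339236] [-1.87961804 -0.47781077  0.15548223] 0.013512949203792635 [ 4.15520341e+01  1.76513418e+01 -2.57576072e+01  1.57064395e-02
 -4.66094500e+01 -2.96203807e+01]
bar 3424 ((514.5654296875, 196.81265258789062), (31.087156295776367, 59.08567810058594), 27.10410499572754)
handle [[0.051, -0.0031, 0.0218, 0.0474], [0.063, -0.0037, 0.0213, 0.0473], [0.075, -0.0046, 0.0216, 0.0473], [0.087, -0.0049, 0.0217, 0.0472], [0.099, -0.0057, 0.0218, 0.0471], [0.111, -0.0063, 0.0214, 0.0472]] fit s=a*t+b [-0.05049883 -0.00062751] z 0.047201849904557176 [-0.00361506  0.04750551]
```

servo_tool:
  grip: [1, 1, 1, 1]
  translation:
    - [0, 0, 0]
    - [0, 0, 0]
    - [0, 0, 0]
    - [0, 0, 0]
  turn: [0.02, 0.04, 0.04, 0.04]
  newtons: 60

```text
time_s: 18.9
tcp_pos: [0.5158, 0.2007, 0.0755]
eef_rot: [180.0, -0.0, -80.3]
contact_force: [0.6, -4.9, 0.4]
gripper_width: 0.0139
```

```bash
python3 look2.py 16; python3 nut.py wrist16.npz
```

```text
18.95 [0.51578184 0.20076175 0.07551096] [ 1.79992663e+02 -3.43831229e-02 -8.02470361e+01] [ 1.09100809 -5.32708938 -0.31233697] [-1.87968874 -0.40780376  0.70770652] 0.013680222276493247 [ 4.15619626e+01  1.76522269e+01 -2.57601280e+01  3.48856860e-02
 -4.66120081e+01 -3.18329706e+01]
bar 3415 ((514.4161376953125, 196.95950317382812), (31.43678855895996, 59.23273849487305), 25.551029205322266)
handle [[0.051, -0.0031, 0.0212, 0.0472], [0.063, -0.004, 0.0214, 0.0473], [0.075, -0.0042, 0.0216, 0.0472], [0.087, -0.0052, 0.0217, 0.0472], [0.099, -0.0055, 0.0218, 0.0472], [0.111, -0.0061, 0.0215, 0.0471]] fit s=a*t+b [-0.04827309 -0.00080152] z 0.047201360294926394 [-0.00297629  0.04745137]
```

servo_tool:
  grip: [1, 1, 1, 1]
  translation:
    - [0, 0, 0]
    - [0, 0, 0]
    - [0, 0, 0]
    - [0, 0, 0]
  turn: [0.015, 0.03, 0.03, 0.03]

```text
time_s: 19.28
tcp_pos: [0.5158, 0.2008, 0.0755]
eef_rot: [180.0, -0.0, -81.9]
contact_force: [1.2, -4.6, -0.7]
gripper_width: 0.0137
```

```bash
python3 look2.py 17; python3 nut.py wrist17.npz
```

```text
19.3333 [0.51578997 0.20076128 0.07549319] [ 1.79994821e+02 -4.53397887e-02 -8.19239204e+01] [ 0.01358818 -4.68837251 -0.87486629] [-1.90053723 -0.37240671  1.10470262] 0.013659950974804899 [ 41.56831723  17.65485208 -25.7645781    0.0480999  -46.6099183
 -33.52529138]
bar 3430 ((514.2492065429688, 196.58352661132812), (31.051437377929688, 58.722232818603516), 24.167926788330078)
handle [[0.051, -0.0033, 0.0219, 0.0474], [0.063, -0.0037, 0.0216, 0.0472], [0.075, -0.0045, 0.0217, 0.0473], [0.087, -0.005, 0.0214, 0.0472], [0.099, -0.0057, 0.0216, 0.0472], [0.111, -0.0063, 0.022, 0.0471]] fit s=a*t+b [-0.04950424 -0.00067734] z 0.047220273315171465 [-0.00321821  0.0474906 ]
```

servo_tool:
  grip: [1, 1, 0.5, 0.2, -0.2, -0.4, -0.4, -0.4, -0.4, -0.4]
  translation:
    - [0, 0, 0]
    - [0, 0, 0]
    - [0, 0, 0]
    - [0, 0, 0]
    - [0, 0, 0]
    - [0, 0, 0]
    - [0, 0, 0]
    - [0, 0, -0.02]
    - [0, 0, -0.05]
    - [0, 0, -0.08]
  turn: [-0.03, -0.05, -0.05, -0.05, -0.05, -0.05, -0.05, -0.05, -0.05, -0.05]
  newtons: 40

```text
time_s: 20.17
tcp_pos: [0.5151, 0.2006, 0.1558]
eef_rot: [179.9, -0.1, -79.3]
contact_force: [0.7, -0.0, 1.0]
gripper_width: 0.0592
```

servo_tool:
  grip: [-0.4, -0.4, -0.4, -0.4, -0.4, -0.4, -0.4]
  translation:
    - [0, 0, -0.03]
    - [-0.01, 0, -0.06]
    - [-0.025, 0, -0.09]
    - [-0.05, 0, -0.1]
    - [-0.05, 0, -0.1]
    - [-0.05, 0, -0.1]
    - [-0.05, 0, -0.1]
  turn: [0, 0, 0, 0, 0, 0, 0]

```text
time_s: 20.75
tcp_pos: [0.506, 0.2499, 0.2549]
eef_rot: [179.9, -0.0, -79.3]
contact_force: [-1.2, 0.3, -0.6]
gripper_width: 0.0617
```

```bash
python3 look2.py 18; python3 nut.py wrist18.npz; python3 - <<'E'
from h import *
grab("side","18");grab("scene","18")
p,d,W,z=load("wrist18.npz");cv2.imwrite("pics/crop18.png",cv2.resize(p[0:200,220:420],None,fx=3,fy=3,interpolation=2))
E
```

```text
20.8 [0.50603201 0.24957253 0.25462801] [ 1.79916762e+02 -3.19541110e-02 -7.93468833e+01] [-0.34617817  0.00119192  1.01299691] [ 0.01565067  0.06636688 -0.01416463] 0.06170431810778087 [ 4.61092045e+01  9.19545182e+00 -1.09842108e+01 -2.36986639e-02
 -6.99066774e+01 -3.54479526e+01]
bar 1014 ((515.1143188476562, 201.17205810546875), (13.947822570800781, 65.28557586669922), 12.182297706604004)
handle [[0.051, -0.0032, 0.0213, 0.0472], [0.063, -0.0036, 0.0211, 0.0471], [0.075, -0.005, 0.0209, 0.0472], [0.087, -0.0054, 0.0207, 0.0473], [0.099, -0.0057, 0.0206, 0.0475], [0.111, -0.0066, 0.0213, 0.0474]] fit s=a*t+b [-0.05540397 -0.00052357] z 0.0472054897693329 [0.0003205  0.04717905]
```

View pics/crop18.png

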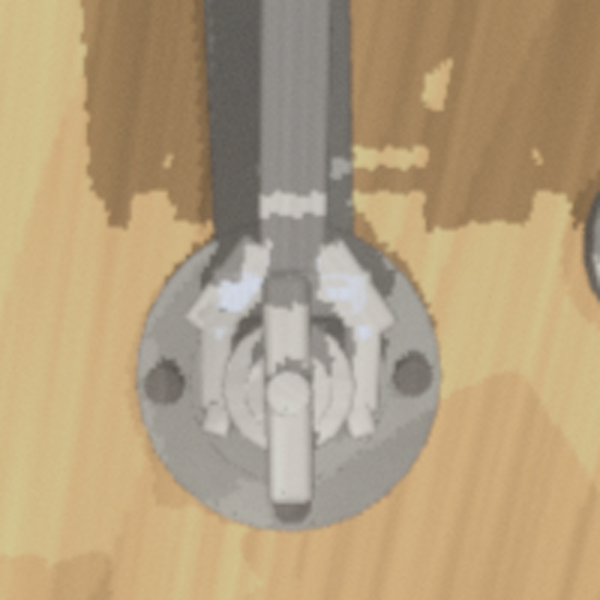

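View pics/side18.png

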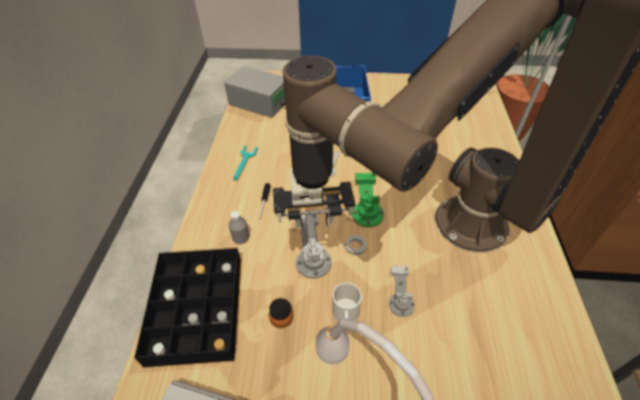

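```bash
python3 - <<'E'
from plant import order
print(order.close_job())
E
```

```text
the job is handed in; nothing more can be done
None
```

The job is handed in at about 21 s of the 61 s allowed; no verdict came back. I slid the larger steel spanner onto the collar's flats with no contact force and set it down on the shoulder and block. I then let go and turned the locknut about 67° clockwise until it came up hard.

Last checks:
- **Tightness:** the torque about the nut's axis climbed to 1.1 N m with almost no further turn, well above the 0.14 N m drag. After release the bar's long axis measured −77.8°; it started at −11.1°. I backed the wrist off slightly before opening; I could not separately confirm that this lost nothing, but the bar angle matches where the stop was felt.
- **Spanner:** it lies level on the flats, with its handle on the post's +x side. It sits about 9 mm towards the post, and contact is expected at about 8 mm, which is within measuring error. The handle only moved the last few millimetres to the post as the nut came tight; until then friction held it.
- **Collar:** it stayed inside the jaw, so by geometry it turned only the jaw slack plus about 3°. I did not measure its final angle directly.
- **Other things:** the side view showed the bystanders where they had been, though the arm partly covered the view. The gripper was clear, about 0.15 m above the nut.

**First nut grip:** my first grip closed on the nut's hub instead of the bar, because the hub reaches higher than I expected. I opened, rose 8 mm and gripped the bar. The bar then turned as expected.

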